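# Empty the drop-bottom box of used vials into the waste bin

## Robot

A 6-joint arm with a two-finger parallel gripper is mounted at the origin on a cart in front of the work surface, level with it; the furniture and walls round the work are solid. World frame = base frame: x ahead of the robot, y to its left, z up, the work surface at z = 0. Lengths are in m, angles in rad, forces in N, time in s.
With the tool pointing down it reaches from about 0.35 to 0.975 m from the base axis. Payload 4.9 kg.
Tool frame: the origin (TCP) lies on the mounting face of the last link; the fingertips stand 173 mm ahead of it and the grasp point (between the pads) lies 155 mm ahead of it; x points along the fingers, z is the direction in which the jaws open and shut, and the axes are right-handed (so a half turn about x gives the same grasp; the last joint's range is limited). The gripper opens to 85 mm and grips with 20 to 120 N. Pads are 22 mm wide; open, the fingers measure 114 mm over their backs; the gripper's body (76 mm by 85 mm) begins 54 mm behind the grasp point. The pads swing forward as they close: fully open they stand 13 mm farther back than shut.
Start: joints at [-1.353, 0.053, 1.613, -0, 1.476, -0.119], TCP at [0.207, -0.59, 0.405] pointing down, gripper open.
Joint ranges: [-3.01, 3.01], [-1.01, 2.22], [0.06, 2.58], [-1.02, 4.17], [0.09, 2.62], [-3.14, 3.14]. Speed limits (rad/s): [2.57, 2.57, 3.14, 3.14, 3.14, 3.14].

## Interface

Orientations are given as a rotation vector (axis times angle).
In Python, from station import get_obs, get_image, get_calibration, finish_job, look_for, masks_of, tip_of gives the robot as it stands.
- The arm moves only by the tool carry_out, never from a script. Its argument "increments" is a list of rows, each a list of 3 entries, a list of its own where there are three numbers: the turn, a rotation vector about the world's x, y, z in units of 0.1 rad (1.0 is 0.1 rad), then the shift along the world's x, y, z in units of 20 mm (1.0 is 20 mm), then the opening, from 0 (shut) to 1 (fully open). A call has 1 to 8 rows; each row shifts and turns the pose as measured when the row begins; what a row does not reach is not made up. A row lasts 1/10 s, in which the tool goes at most 50 mm and 8.59 degrees, less where a joint would pass 70% of its speed; a pose out of reach is approached as far as the arm can. A call with a number of a shift or a turn outside -1 to 1 is refused whole. A call with a gripper value outside its range is refused whole. The fingers move at their own pace and stop on an object; "squeeze" is the grip in N (left out, the last holds). Time passes only in rows, so rows that do not move let the fingers close. It gives the time, the measured TCP pose, the force and the opening at its end, in the units of the state.
- get_obs(): the state, without advancing time (a new reading comes with each control period).
- get_image(name): name is "scene" or "side" or "wrist"; returns (picture, depth): 384x512x3 uint8, blue, green, red; 384x512 float32, m along the optical axis (not along the pixel's ray), 0 where there is no reading.
- get_calibration(name): a dict with "fx", "fy", "cx", "cy" (pixels), "position" and "orientation" of the camera in the world. Camera axes: x right, y down, z forward; pixel columns grow to the right and rows downward; lengths in m; the calibration is good to about 2 mm. The wrist camera is an equidistant fisheye: a pixel r from the principal point sees the ray r / f radians off the axis. A picture is of the moment at which its call begins: read the wrist's pose just before it. get_calibration takes no time and is no camera call; for the wrist camera it gives the pose at the moment of the call.
- finish_job(): hands the job in, once; it reports no verdict.
Trained networks look in the newest picture that a camera, given by its name, has taken for a name from the list of things; names that differ only in an ending like _2 or _b are one class to them, and where a whole thing is asked for, a point or a joint stands for the part that bears it (a point fixed in the world has none). Each returns a list of dicts, best first, with "p" (0 to 1); they miss things now and then, are a little off and sometimes report something else, mostly with a low value. They report only what shows in the picture. A call takes as long as a camera call.
- look_for(camera, query): "centre" ([column, row] in pixels, amid what is visible of it).
- masks_of(camera, query): "region" (384x512 bool, what is visible of it) and "centre" ([column, row] in pixels, amid what is visible of it).
- tip_of(camera, query): "centre" ([column, row] in pixels: a listed point, or the origin of a listed thing).
The state is a dict: "t": time; "q": joint angles; "dq": joint speeds; "effort": joint torques, N m; "tool_pos": TCP position; "tool_rot": TCP orientation; "contact_force": force on the tool from outside, world axes, zero at the start; "wrist_torque": the same for the moment, N m; "opening": finger opening in m.
Only numpy, scipy, OpenCV 4.12 (cv2) and the standard library are available. Lean on these libraries where they do the work, as an engineer would, in place of code of your own. Each camera call takes 0.05 s, during which the arm holds its last target.

## Task

Five used sample vials must go into the grey waste bin without being touched. Carry the steel drop-bottom box by its handle, keeping it level, and seat it flat on the ledges inside the bin's raised collar; then swing the spring latch on its front aside so that the floor drops and all five vials fall into the bin. Leave the empty box seated on the bin, and do not disturb the other things on the bench.

Things in the scene. Friction and masses are not known exactly. Their poses are not given: they have to be found in the camera images.
- box_handle (a point): Centre of the handle of the loose drop-bottom box, an open stainless box 78 (x) x 98 (y) x 72 mm high, about 0.85 kg loaded. The handle is a black bar along box x over the open top, 70 long, 12 wide (y), 16 mm high, its centre 118 mm above the box's underside. Axes are the box's: x from front (latch side) to back (hinge side), y left seen from the front, z up.
- box_base (a point): Centre of the box's underside, same axes. A runner along x at each y side, 96 mm long and 4 mm high, carries the box; over the runners it is 114 mm wide (y). When the box is seated in the bin this point coincides with bin_seat.
- floor_flap (a joint): Angle of the box's hinged floor, a steel plate 69 x 90 mm, 20 mm above the box's underside, hinged at the back (+x) wall: 0 closed, 1.4 rad hanging open. A tongue at its front edge rests on the hook of the latch; once freed it falls by its own weight and stays open.
- latch (a joint): Angle of the spring latch, a flat lever outside the box's front (-x) wall, pivot axis along x, 53 mm above the box's underside. 0: latched, lever upright, against its stop. It turns one way: the knob at its top swings to the box's -y side. The floor is freed at 0.3 to 0.35 rad; stop at 0.8. A spring (1 N at the knob at first, 3 N at 0.5 rad) swings it back. Push gently: the box stands only by its weight.
- latch_knob (a point): Middle of the latch's knob, a bare metal peg 13 mm thick and 22 mm long pointing forward (box -x) from the top of the lever, 48 mm above its pivot. Latched, it lies at (-71, 0, 101) mm from box_base in box axes, 32 mm before the front wall; free space beside, above and below it. Its axes are the box's, turned with the latch.
- bin_seat (a point): Seat of the fixed grey plastic bin: centre of its mouth (102 x 102 mm) at the height of the two ledges that carry the box's runners, 86 mm above the bench. Axes along the bin's sides, z up; ledges at its +y and -y sides. A flared collar rises 12 mm above the ledges and leaves the runners about 2.5 mm play on each side. The box fits with its x along the bin's x, either way round.
- vial_0: One of the five used vials, a glass screw vial 11 mm in diameter x 34 mm, about 11 g, lying loose on the floor of the box at the start. Origin at the centre of its foot, z along it towards the cap. Not to be touched by the robot.
- vial_1: One of the five used vials, a glass screw vial 11 mm in diameter x 34 mm, about 11 g, lying loose on the floor of the box at the start. Origin at the centre of its foot, z along it towards the cap. Not to be touched by the robot.
- vial_2: One of the five used vials, a glass screw vial 11 mm in diameter x 34 mm, about 11 g, lying loose on the floor of the box at the start. Origin at the centre of its foot, z along it towards the cap. Not to be touched by the robot.
- vial_3: One of the five used vials, a glass screw vial 11 mm in diameter x 34 mm, about 11 g, lying loose on the floor of the box at the start. Origin at the centre of its foot, z along it towards the cap. Not to be touched by the robot.
- vial_4: One of the five used vials, a glass screw vial 11 mm in diameter x 34 mm, about 11 g, lying loose on the floor of the box at the start. Origin at the centre of its foot, z along it towards the cap. Not to be touched by the robot.
- screwdriver: Screwdriver, 175 mm, lying near the front edge of the bench. A bystander; origin under its middle. To the right of it stands fixed equipment: a tall black cabinet, about 360 mm high, whose left front corner is some 550 mm ahead of the robot's axis and 85 mm to its right; come in over the front of the bench or above it.
- big_vial_a: Upright vial 24 x 51 mm with a black cap, a bystander standing between the box and the bin; origin at its underside.
- big_vial_b: Upright vial 24 x 51 mm with a blue cap, a bystander beside the other; origin at its underside.
- marker: Marker pen, 130 mm, a bystander lying at the left by the front edge; origin under its middle.

How it is judged:
On the way, in this order (a step that is already met when the one before it is completed fails the run):
1. The box sits flat in the bin's collar with its floor shut and all five vials in it (distance between box_base and bin_seat below 0.007 m and angle between box_base's own z axis and vertical below 0.05 rad and angle between the x axis of box_base and the x axis of bin_seat, either way round below 0.12 rad and value of joint floor_flap below 0.05 rad and z of vial_0 in the frame of box_base between 0.02 and 0.07 m and horizontal distance between each of vial_0, vial_1, vial_2, vial_3, vial_4 and box_base below 0.06 m and z of vial_1 in the frame of box_base between 0.02 and 0.07 m and z of vial_2 in the frame of box_base between 0.02 and 0.07 m and z of vial_3 in the frame of box_base between 0.02 and 0.07 m and z of vial_4 in the frame of box_base between 0.02 and 0.07 m), for 0.3 s.
2. The latch is released and the floor has swung open over the bin (distance between box_base and bin_seat below 0.007 m and angle between box_base's own z axis and vertical below 0.05 rad and angle between the x axis of box_base and the x axis of bin_seat, either way round below 0.12 rad and value of joint floor_flap above 0.7 rad), for 0.2 s.
At the end, for the whole second after the job is handed in: All five vials lie inside the bin, at least 10 mm below its ledges; the box still sits on the ledges (within 7 mm of the seat, tilted less than 0.05 rad, turned less than 0.12 rad from the bin's x axis, either way round), its floor open by more than 0.7 rad (all of step 2 and z of each of vial_0, vial_1, vial_2, vial_3, vial_4 in the frame of bin_seat below -0.01 m and x of vial_0 in the frame of bin_seat between -0.052 and 0.052 m and y of vial_0 in the frame of bin_seat between -0.052 and 0.052 m and x of vial_1 in the frame of bin_seat between -0.052 and 0.052 m and y of vial_1 in the frame of bin_seat between -0.052 and 0.052 m and x of vial_2 in the frame of bin_seat between -0.052 and 0.052 m and y of vial_2 in the frame of bin_seat between -0.052 and 0.052 m and x of vial_3 in the frame of bin_seat between -0.052 and 0.052 m and y of vial_3 in the frame of bin_seat between -0.052 and 0.052 m and x of vial_4 in the frame of bin_seat between -0.052 and 0.052 m and y of vial_4 in the frame of bin_seat between -0.052 and 0.052 m); the robot touches nothing.
It fails at once if The floor opens while the box is not over the bin (value of joint floor_flap above 0.15 rad and distance between box_base and bin_seat above 0.02 m).
It fails at once if Another thing on the bench is disturbed: moved by more than 20 mm, or an upright vial knocked over (distance of any of screwdriver, big_vial_a, big_vial_b, marker from where it was at the start of the episode above 0.02 m or angle between any of big_vial_a, big_vial_b's own z axis and vertical above 0.5 rad).
It fails at once if The robot touches a used vial (contact force between any of the fingers, the arm and vial_0 above 0.3 N or contact force between any of the fingers, the arm and vial_1 above 0.3 N or contact force between any of the fingers, the arm and vial_2 above 0.3 N or contact force between any of the fingers, the arm and vial_3 above 0.3 N or contact force between any of the fingers, the arm and vial_4 above 0.3 N).
It fails at once if The box is tipped by more than 0.35 rad (angle between box_base's own z axis and vertical above 0.35 rad).
It also fails if it takes over 58 s, if anything falls off the work surface, if the arm or the gripper's body presses on something with over 40 N, if the wrist force passes 120 N, or if a joint passes its speed limit or range.

## Working session

There is one attempt and no reset: what is moved stays moved. The work goes in short steps, Python scripts to look and compute and a tool call to move; the robot and the scene stay as the last step left them, time stands still between calls to the robot, and variables do not carry over. Pictures are saved under pics/ and viewed, and the job is handed in when it is done.

Besides the shell and the picture viewer there is one more tool, called after ">>>" as name([rows], argument=value, ...), one row to a line, values as JSON. carry_out: Moves the arm, as the interface text tells. Shifts and turns lie within -1 to 1; 1 stands for 20 mm of shift or 0.1 rad of turn. Its arguments: {"type":"object","properties":{"increments":{"type":"array","items":{"type":"array"}},"squeeze":{"type":"number"}},"required":["increments"]}

```bash
ls; mkdir -p pics; cat > h.py <<'E'
import numpy as np, cv2
from scipy.spatial.transform import Rotation as R
from station import *
def cal(n):
    c=get_calibration(n); o=np.array(c['orientation'],float)
    M=o if o.shape==(3,3) else (R.from_rotvec(o).as_matrix() if o.size==3 else R.from_quat(o).as_matrix())
    return c,M,np.array(c['position'])
def px2w(n,u,v,d,fish=False):
    c,M,p=cal(n)
    x=(np.asarray(u)-c['cx'])/c['fx'];y=(np.asarray(v)-c['cy'])/c['fy']
    if n=='wrist':
        r=np.hypot(x,y); s=np.where(r>1e-9,np.tan(r)/np.maximum(r,1e-9),1); x=x*s;y=y*s
    P=np.stack([x*d,y*d,np.ones_like(x)*d],-1)
    return P@M.T+p
E
python3 - <<'E'
from h import *
o=get_obs(); print({k:np.round(v,3) for k,v in o.items()})
for n in ['scene','side','wrist']:
    im,d=get_image(n); cv2.imwrite(f'pics/{n}0.png',im); np.save(f'pics/{n}0.npy',d); print(n,get_calibration(n))
    for q in ['box_handle','latch_knob','box_base','bin_seat','big_vial_a','screwdriver','marker']:
        r=tip_of(n,q); print(q,[(np.round(a['centre'],1),round(a['p'],2)) for a in r[:2]])
        for a in r[:2]:
            u,v=a['centre'];dd=d[int(np.clip(round(v),0,383)),int(np.clip(round(u),0,511))]
            print('   ',np.round(px2w(n,u,v,dd),3))
E
```

```text
pics
{'t': np.float64(0.0), 'q': array([-1.353,  0.053,  1.614, -0.   ,  1.476, -0.119]), 'dq': array([-0.002,  0.001, -0.001,  0.   ,  0.   , -0.001]), 'effort': array([-2.0000e-03, -3.9369e+01, -3.7017e+01, -0.0000e+00,  7.0000e-03,
       -0.0000e+00]), 'tool_pos': array([ 0.206, -0.59 ,  0.403]), 'tool_rot': array([ 0.959,  1.352, -0.957]), 'contact_force': array([-0.484,  0.085, -0.084]), 'wrist_torque': array([ 0.045,  0.018, -0.007]), 'opening': np.float64(0.086)}
scene {'fx': 479.43500019370464, 'fy': 479.43500019370464, 'cx': 249.71811262059472, 'cy': 187.75388941992657, 'position': array([-0.126829  ,  0.68110571,  0.88131459]), 'orientation': array([-1.17227069,  2.29570888, -0.99745715])}
box_handle [(array([298.5, 141.7]), 0.7)]
    [0.618 0.001 0.119]
latch_knob [(array([324.7, 155. ]), 0.6)]
    [ 0.547 -0.028  0.106]
box_base [(array([295.8, 170.7]), 0.84), (array([299.3, 232.2]), 0.37)]
    [0.581 0.036 0.063]
    [0.442 0.137 0.014]
bin_seat [(array([251.2, 219.3]), 0.66)]
    [0.549 0.204 0.01 ]
big_vial_a [(array([296.1, 216.1]), 0.66), (array([301.5, 232.8]), 0.5
[... 674 characters left out ...]
 0.57)]
    [0.643 0.045 0.075]
    [ 0.591 -0.021  0.035]
bin_seat [(array([278.7, 186.4]), 0.9)]
    [0.451 0.21  0.004]
big_vial_a [(array([248.1, 173. ]), 0.51), (array([257.5, 168.5]), 0.42)]
    [0.486 0.123 0.013]
    [0.462 0.137 0.026]
screwdriver [(array([220. , 130.6]), 0.68)]
    [ 0.441 -0.05   0.014]
marker [(array([195.9, 176.9]), 0.56)]
    [0.607 0.045 0.032]
wrist {'fx': 297.3186396354542, 'fy': 297.3186396354542, 'cx': 254.80405254341088, 'cy': 192.7756465448111, 'position': array([ 0.28231172, -0.56416602,  0.37365417]), 'orientation': array([ 2.34076747, -1.66143652, -0.26594878])}
box_handle []
latch_knob []
box_base []
bin_seat []
big_vial_a []
screwdriver []
marker []
```

View pics/scene0.png

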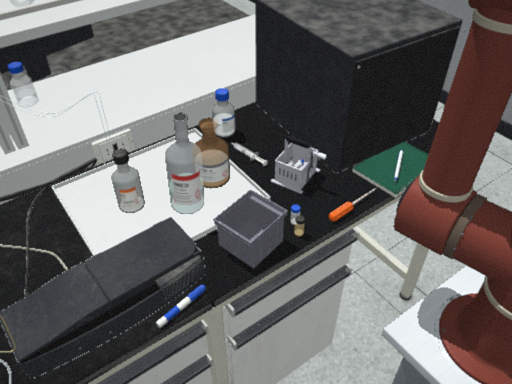

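View pics/side0.png

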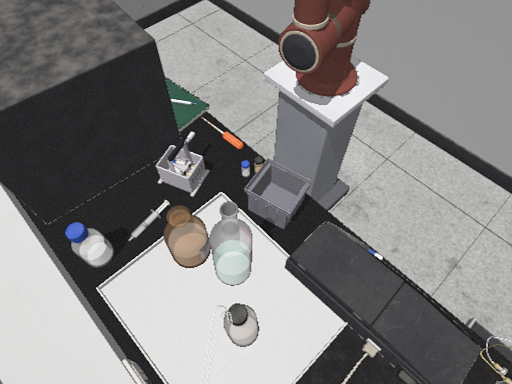

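```bash
cat > pc.py <<'E'
from h import *
import sys
# point clouds from saved images
def cloud(n,f):
    d=np.load(f); v,u=np.mgrid[0:384,0:512]
    P=px2w(n,u.astype(float),v.astype(float),d); P[d<=0]=np.nan
    return P
E
python3 - <<'E'
from pc import *
# top-down height map fused from both static views
S=500 # px/m ; x 0.35..0.8 , y -0.15..0.35
H=np.zeros((2,450*2//2,500))
out=[]
for n in ['scene','side']:
    P=cloud(n,f'pics/{n}0.npy').reshape(-1,3)
    C=cv2.imread(f'pics/{n}0.png').reshape(-1,3)
    m=np.isfinite(P[:,0])&(P[:,0]>.35)&(P[:,0]<.8)&(P[:,1]>-.15)&(P[:,1]<.35)&(P[:,2]>.005)&(P[:,2]<.2)
    P=P[m]
    img=np.zeros((450,500),np.float32)
    i=((0.8-P[:,0])*1000).astype(int);j=((.35-P[:,1])*1000).astype(int)
    o=np.argsort(P[:,2])
    img[i[o],j[o]]=P[o,2]
    img=cv2.dilate(img,np.ones((3,3)))
    out.append(cv2.applyColorMap((img/0.2*255).astype(np.uint8),cv2.COLORMAP_JET))
    # handle points
    h=P[(P[:,2]>.114)&(P[:,2]<.13)&(P[:,0]>.55)&(P[:,0]<.68)&(abs(P[:,1])<.06)]
    print(n,'handle',len(h),h.mean(0)); 
    r=cv2.minAreaRect(h[:,:2].astype(np.float32)*1000); print(r)
    # bin collar top
    b=P[(P[:,2]>.085)&(P[:,1]>.1)]
    print('bin',len(b),b.min(0),b.max(0)); print(cv2.minAreaRect(b[:,:2].astype(np.float32)*1000))
    print(np.histogram(b[:,2],bins=10))
cv2.imwrite('pics/top0.png',np.vstack(out)[:, :])
cv2.imwrite('pics/top0s.png',out[0]);cv2.imwrite('pics/top0d.png',out[1])
E
```

```text
scene handle 143 [0.61891665 0.00333048 0.12140084]
((620.7994384765625, 1.6633987426757812), (69.67564392089844, 16.017715454101562), 20.977075576782227)
bin 3416 [0.42469442 0.14874321 0.08500996] [0.7851483  0.34384279 0.19998425]
((608.2708740234375, 230.6389617919922), (344.33673095703125, 199.47715759277344), 8.60399341583252)
(array([831, 404, 328, 358, 200, 176, 194, 255, 320, 350]), array([0.08500996, 0.09650739, 0.10800482, 0.11950225, 0.13099968,
       0.14249711, 0.15399454, 0.16549196, 0.17698939, 0.18848682,
       0.19998425]))
side handle 149 [0.62386711 0.00262226 0.12419661]
((622.8245239257812, 0.7645931243896484), (69.692138671875, 12.00926399230957), 23.665897369384766)
bin 4103 [0.42706068 0.15053206 0.08501117] [0.7927027  0.34084134 0.19999606]
((610.6090087890625, 252.1116180419922), (186.31936645507812, 370.4176330566406), 86.8851318359375)
(array([723, 442, 468, 555, 193, 144, 134, 191, 484, 769]), array([0.08501117, 0.09650966, 0.10800815, 0.11950664, 0.13100513,
       0.14250362, 0.15400211, 0.1655006 , 0.17699908, 0.18849757,
       0.19999606]))
```

The scene view shows the box at about (297,165), its handle at the top with the knob at (321,155). The bin is at (252,228), the two upright vials at (296,220), the screwdriver at (350,205) and the marker at (181,305). Next I'll fit the bin collar.

```bash
python3 - <<'E'
from pc import *
out=[]
for n in ['scene','side']:
    P=cloud(n,f'pics/{n}0.npy').reshape(-1,3)
    m=np.isfinite(P[:,0])&(P[:,0]>.38)&(P[:,0]<.70)&(P[:,1]>-.1)&(P[:,1]<.32)&(P[:,2]>.003)&(P[:,2]<.16)
    P=P[m]; img=np.zeros((320,420),np.float32)
    i=((0.7-P[:,0])*1000).astype(int);j=((.32-P[:,1])*1000).astype(int)
    o=np.argsort(P[:,2]); img[i[o],j[o]]=P[o,2]
    img=cv2.dilate(img,np.ones((3,3)))
    out.append(cv2.resize(cv2.applyColorMap((img/0.14*255).astype(np.uint8),cv2.COLORMAP_JET),None,fx=.95,fy=.95))
    b=P[(P[:,2]>.092)&(P[:,2]<.104)&(P[:,1]>.12)&(P[:,1]<.29)&(P[:,0]<.59)]
    print(len(b),b.mean(0),cv2.minAreaRect(b[:,:2].astype(np.float32)*1000))
cv2.imwrite('pics/top1.png',np.hstack(out))
for n in ['scene','side']:
    im=cv2.imread(f'pics/{n}0.png')
    if n=='scene': c=im[110:280,200:390]
    else: c=im[110:240,140:330]
    cv2.imwrite(f'pics/{n}0c.png',cv2.resize(c,None,fx=4,fy=4,interpolation=cv2.INTER_CUBIC)[:600])
E
```

```text
285 [0.50118507 0.21716397 0.09611079] ((497.6123962402344, 241.073974609375), (116.47705078125, 127.39305114746094), 13.531730651855469)
307 [0.49047962 0.21857065 0.09709572] ((496.15081787109375, 239.8984832763672), (113.53961944580078, 127.74658966064453), 13.733388900756836)
```

View pics/top1.png

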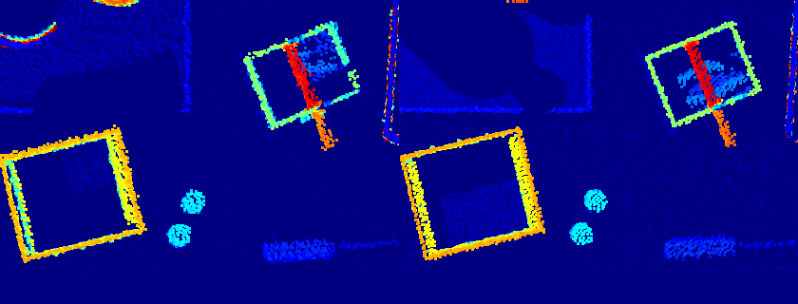

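View pics/scene0c.png

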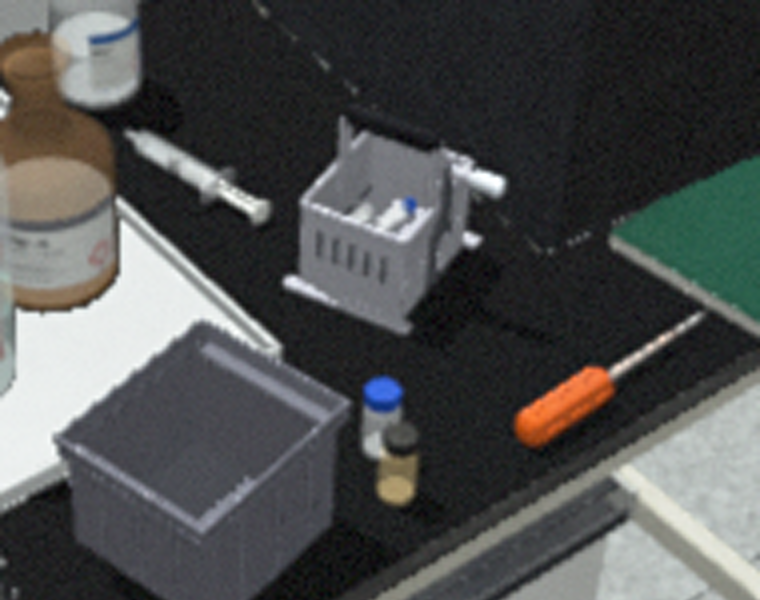

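View pics/side0c.png

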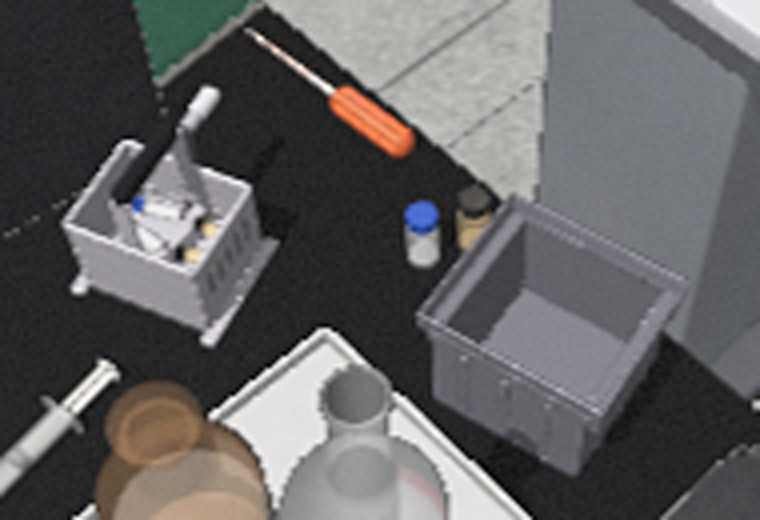

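The pictures agree: the bin is at about (0.497, 0.240) with yaw about 13.6°, and the box is near (0.62, 0.002) with yaw about 22°. I'll refine both fits and work out the tool yaw.

```bash
python3 - <<'E'
from pc import *
o=get_obs(); M=R.from_rotvec(o['tool_rot']).as_matrix(); print('tool axes cols x,y,z\n',M.round(3))
for n in ['scene','side']:
    P=cloud(n,f'pics/{n}0.npy').reshape(-1,3); P=P[np.isfinite(P[:,0])]
    near=(np.hypot(P[:,0]-.62,P[:,1]-0.0)<.11)
    def line(lo,hi,nm,extra):
        Q=P[near&(P[:,2]>lo)&(P[:,2]<hi)&extra]
        print(n,nm,len(Q),cv2.minAreaRect(Q[:,:2].astype(np.float32)*1000),Q.mean(0).round(4)); return Q
    al=(np.ones(len(P),bool))
    line(.062,.078,'rim',al&(P[:,0]>.57))
    th=np.radians(22.5); a=(P[:,0]-.622)*np.cos(th)+(P[:,1]-.002)*np.sin(th)
    b=-(P[:,0]-.622)*np.sin(th)+(P[:,1]-.002)*np.cos(th)
    H=line(.122,.135,'handletop',al&(abs(a)<.05))
    K=line(.098,.115,'knob',al&(a<-.05)&(a>-.1))
    vx,vy,x0,y0=cv2.fitLine(H[:,:2].astype(np.float32),cv2.DIST_HUBER,0,.01,.01).ravel(); print('handle yaw',np.degrees(np.arctan2(vy,vx)),x0,y0)
    # bin: collar edges by binned side lines
    th=np.radians(13.6);c=np.array([.497,.2405])
    a=(P[:,0]-c[0])*np.cos(th)+(P[:,1]-c[1])*np.sin(th); b=-(P[:,0]-c[0])*np.sin(th)+(P[:,1]-c[1])*np.cos(th)
    z=P[:,2]
    for nm,m in [('+x',(abs(b)<.045)&(a>.045)&(a<.075)),('-x',(abs(b)<.045)&(a<-.045)&(a>-.075)),('+y',(abs(a)<.04)&(b>.045)&(b<.08)),('-y',(abs(a)<.04)&(b<-.045)&(b>-.08))]:
        m=m&(z>.093)&(z<.103); t=(a if nm[1]=='x' else b)[m]; s=(b if nm[1]=='x' else a)[m]
        print(n,nm,m.sum(),'range',np.percentile(t,[2,10,50,90,98]).round(4),'slope',np.polyfit(s,t,1)[0].round(3),'z',np.percentile(z[m],[5,50,95]).round(4))
        m2=(z>.08)&(z<.092)&(abs(a)<.07)&(abs(b)<.07)
    l=m2&(abs(b)>.04)&(abs(b)<.065)&(abs(a)<.045)
    print('ledge',[(np.round(np.percentile(b[l&(b*s>0)],[5,50,95]),4),z[l&(b*s>0)].mean().round(4)) for s in(1,-1) if (l&(b*s>0)).sum()>5])
E
```

```text
tool axes cols x,y,z
 [[-0.     0.944  0.33 ]
 [ 0.     0.33  -0.944]
 [-1.    -0.    -0.   ]]
scene rim 392 ((622.7420043945312, -17.340370178222656), (104.62165069580078, 160.42886352539062), 0.31727588176727295) [ 0.6178 -0.0168  0.0695]
scene handletop 141 ((631.6915893554688, -46.65324401855469), (67.67473602294922, 117.2833480834961), 13.91535472869873) [ 0.6306 -0.0433  0.1263]
scene knob 122 ((574.3106079101562, -56.30143737792969), (48.44534683227539, 83.843505859375), 11.504094123840332) [ 0.5712 -0.0597  0.1056]
handle yaw -76.87729 0.6306498 -0.0433135
scene +x 77 range [0.0512 0.0518 0.0533 0.0557 0.057 ] slope -0.004 z [0.0936 0.0965 0.0996]
scene -x 58 range [-0.0571 -0.0566 -0.0554 -0.0539 -0.0529] slope -0.01 z [0.0944 0.0972 0.0994]
scene +y 59 range [0.066  0.0666 0.0684 0.0697 0.0701] slope -0.004 z [0.0938 0.0966 0.0989]
scene -y 68 range [-0.0627 -0.0607 -0.0584 -0.0566 -0.0557] slope -0.007 z [0.0932 0.0964 0.0991]
ledge [(array([0.0547, 0.0567, 0.059 ]), np.float64(0.0851)), (array([-0.0588, -0.0532, -0.0464]), np.float64(0.086))]
side rim 500 ((623.4895629882
[... 242 characters left out ...]
3 -0.0423  0.1272]
side knob 125 ((569.7520751953125, -63.52708435058594), (43.943458557128906, 89.11028289794922), 24.09739112854004) [ 0.5739 -0.0656  0.1064]
handle yaw -79.74406 0.63026136 -0.04231482
side +x 62 range [0.0525 0.053  0.0544 0.055  0.0554] slope -0.004 z [0.0935 0.0981 0.101 ]
side -x 88 range [-0.0572 -0.0565 -0.0544 -0.0531 -0.0527] slope 0.004 z [0.0937 0.0977 0.1007]
side +y 37 range [0.0642 0.0643 0.0659 0.0668 0.0671] slope 0.001 z [0.0971 0.099  0.1014]
side -y 62 range [-0.0631 -0.0626 -0.0603 -0.0594 -0.0583] slope -0.003 z [0.0935 0.0979 0.1006]
ledge [(array([0.0536, 0.0576, 0.0613]), np.float64(0.0871)), (array([-0.0593, -0.0533, -0.049 ]), np.float64(0.0868))]
```

```bash
python3 - <<'E'
from pc import *
for n in ['scene','side']:
    P=cloud(n,f'pics/{n}0.npy').reshape(-1,3); P=P[np.isfinite(P[:,0])]
    th=np.radians(22.5); a=(P[:,0]-.622)*np.cos(th)+(P[:,1]-.002)*np.sin(th)
    b=-(P[:,0]-.622)*np.sin(th)+(P[:,1]-.002)*np.cos(th); z=P[:,2]
    def rep(nm,m):
        Q=P[m]; print(n,nm,m.sum(),'rect',[np.round(x,1) for x in cv2.minAreaRect(Q[:,:2].astype(np.float32)*1000)],'a',np.percentile(a[m],[2,50,98]).round(4),'b',np.percentile(b[m],[2,50,98]).round(4),'z',z[m].mean().round(4))
    rep('handle',(abs(a)<.05)&(abs(b)<.015)&(z>.116)&(z<.14))
    m=(abs(a)<.05)&(abs(b)<.015)&(z>.116)&(z<.14); print('yaw',np.degrees(np.arctan(np.polyfit(a[m],b[m],1)[0]))+22.5)
    rep('knob',(a>-.095)&(a<-.05)&(abs(b)<.02)&(z>.095)&(z<.12))
    rep('rim',(a>-.05)&(a<.06)&(abs(b)<.06)&(z>.064)&(z<.076))
    b2=(P[:,0]>.41)&(P[:,0]<.58)&(P[:,1]>.15)&(P[:,1]<.325)&(z>.094)&(z<.103)
    Q=P[b2]; print('bin',[np.round(x,1) for x in cv2.minAreaRect(Q[:,:2].astype(np.float32)*1000)])
    c=np.array([.497,.2405]); t=np.radians(13.4); A=(P[:,0]-c[0])*np.cos(t)+(P[:,1]-c[1])*np.sin(t);B=-(P[:,0]-c[0])*np.sin(t)+(P[:,1]-c[1])*np.cos(t)
    l=(abs(A)<.03)&(abs(B)>.04)&(abs(B)<.1)&(z>.06)
    for s in (1,-1):
        k=l&(B*s>0); q=np.argsort(B[k]); 
        bins=np.arange(.04,.08,.003); print(s,[(round(x,3),(z[k&(abs(B)>=x)&(abs(B)<x+.003)].mean()*1000).round(1) if (k&(abs(B)>=x)&(abs(B)<x+.003)).any() else None) for x in bins])
E
```

```text
scene handle 129 rect [array([620.1,   1.2]), array([68.1, 15.9]), np.float64(19.4)] a [-0.0339 -0.0004  0.031 ] b [-0.005   0.0026  0.0069] z 0.1221
yaw 22.218078773107937
scene knob 56 rect [array([559.4, -20.7]), array([30.8, 16.8]), np.float64(30.1)] a [-0.0816 -0.0687 -0.0509] b [-0.0041  0.0032  0.008 ] z 0.1036
scene rim 239 rect [array([6.191e+02, 6.000e-01]), array([ 87.2, 105.6]), np.float64(21.8)] a [-0.0449  0.0014  0.0391] b [-0.0493  0.0196  0.051 ] z 0.0701
bin [array([496.6, 244.6]), array([115.4, 134.1]), np.float64(14.3)]
1 [(np.float64(0.04), None), (np.float64(0.043), None), (np.float64(0.046), None), (np.float64(0.049), None), (np.float64(0.052), np.float64(83.5)), (np.float64(0.055), np.float64(77.9)), (np.float64(0.058), np.float64(67.7)), (np.float64(0.061), np.float64(67.0)), (np.float64(0.064), np.float64(88.5)), (np.float64(0.067), np.float64(90.9)), (np.float64(0.07), np.float64(97.6)), (np.float64(0.073), None), (np.float64(0.076), None), (np.float64(0.079), None)]
-1 [(np.float64(0.04), None), (np.float64(0.043), np.float64(72.4)), (np.float64(0.046), np
[... 1129 characters left out ...]
at64(87.0)), (np.float64(0.061), np.float64(89.3)), (np.float64(0.064), np.float64(93.5)), (np.float64(0.067), np.float64(99.8)), (np.float64(0.07), None), (np.float64(0.073), None), (np.float64(0.076), None), (np.float64(0.079), None)]
-1 [(np.float64(0.04), None), (np.float64(0.043), None), (np.float64(0.046), np.float64(73.6)), (np.float64(0.049), np.float64(77.8)), (np.float64(0.052), np.float64(87.4)), (np.float64(0.055), np.float64(87.3)), (np.float64(0.058), np.float64(93.4)), (np.float64(0.061), np.float64(99.2)), (np.float64(0.064), np.float64(95.5)), (np.float64(0.067), None), (np.float64(0.07), None), (np.float64(0.073), None), (np.float64(0.076), None), (np.float64(0.079), None)]
```

>>> carry_out([
  [[0,0,0.1],[0.36,1,0.06],1],
  [[0,0,0.1],[0.36,1,0.06],1],
  [[0,0,0.1],[0.36,1,0.06],1],
  [[0,0,0.1],[0.36,1,0.06],1],
  [[0,0,0.1],[0.36,1,0.06],1],
  [[0,0,0],[0.36,1,0.06],1],
  [[0,0,0],[0.36,1,0.06],1],
  [[0,0,0],[0.36,1,0.06],1],
], squeeze=60)

```text
t: 2.0
tool_pos: [0.2645, -0.4258, 0.4142]
tool_rot: [0.921, 1.367, -0.921]
contact_force: [-0.2, 0.4, 0.2]
opening: 0.0853
```

>>> carry_out([
  [[0,0,0],[0.36,1,0.06],1],
  [[0,0,0],[0.36,1,0.06],1],
  [[0,0,0],[0.36,1,0.06],1],
  [[0,0,0],[0.36,1,0.06],1],
  [[0,0,0],[0.36,1,0.06],1],
  [[0,0,0],[0.36,1,0.06],1],
  [[0,0,0],[0.36,1,0.06],1],
  [[0,0,0],[0.36,1,0.06],1],
])

```text
t: 2.8
tool_pos: [0.3233, -0.2586, 0.4253]
tool_rot: [0.921, 1.363, -0.922]
contact_force: [-0.1, 0.1, 0.6]
opening: 0.0851
```

>>> carry_out([
  [[0,0,0],[0.36,1,0.06],1],
  [[0,0,0],[0.36,1,0.06],1],
  [[0,0,0],[0.36,1,0.06],1],
  [[0,0,0],[0.36,1,0.06],1],
  [[0,0,0],[0.36,1,0.06],1],
  [[0,0,0],[0.36,1,0.06],1],
  [[0,0,0],[0.36,1,0.06],1],
  [[0,0,0],[0.36,1,0.06],1],
])

```text
t: 3.6
tool_pos: [0.3817, -0.0912, 0.4369]
tool_rot: [0.921, 1.357, -0.922]
contact_force: [0.0, -0.1, 0.3]
opening: 0.0855
```

>>> carry_out([
  [[0,0,0],[0.5,1,0],1],
  [[0,0,0],[0.6,1,0],1],
  [[0,0,0],[0.8,1,0],1],
  [[0,0,0],[0.9,1,0],1],
  [[0,0,0],[0.9,0.8,0],1],
  [[0,0,0],[0.9,0.3,0],1],
  [[0,0,0],[0.8,0,0],1],
])

```text
t: 4.3
tool_pos: [0.4919, 0.0185, 0.4388]
tool_rot: [0.919, 1.353, -0.917]
contact_force: [-0.6, -0.1, -0.1]
opening: 0.0857
```

```bash
python3 - <<'E'
from h import *
o=get_obs();M=R.from_rotvec(o['tool_rot']).as_matrix();print(o['tool_pos'].round(4),M.round(3),'yaw',np.degrees(np.arctan2(M[1,1],M[0,1])))
im,d=get_image('wrist');cv2.imwrite('pics/w1.png',im);np.save('pics/w1.npy',d)
v,u=np.mgrid[0:384,0:512]
P=px2w('wrist',u.astype(float),v.astype(float),d).reshape(-1,3); P=P[d.ravel()>0]; z=P[:,2]
np.save('pics/w1P.npy',P)
th=np.radians(22);a=(P[:,0]-.621)*np.cos(th)+(P[:,1]-.001)*np.sin(th); b=-(P[:,0]-.621)*np.sin(th)+(P[:,1]-.001)*np.cos(th)
def rep(nm,m):
    print(nm,m.sum(),[np.round(x,1) for x in cv2.minAreaRect(P[m][:,:2].astype(np.float32)*1000)],'a',np.percentile(a[m],[2,50,98]).round(4),'b',np.percentile(b[m],[2,50,98]).round(4),z[m].mean().round(4))
m=(abs(a)<.05)&(abs(b)<.015)&(z>.116)&(z<.14);rep('handle',m);print(np.degrees(np.arctan(np.polyfit(a[m],b[m],1)[0]))+22)
m=(a>-.095)&(a<-.05)&(abs(b)<.02)&(z>.095)&(z<.12);rep('knob',m)
m=(a>-.05)&(a<.06)&(abs(b)<.06)&(z>.064)&(z<.076);rep('rim',m)
m=(P[:,0]>.41)&(P[:,0]<.58)&(P[:,1]>.15)&(P[:,1]<.325)&(z>.094)&(z<.103);rep('bin',m)
E
```

```text
[0.4919 0.0185 0.4388] [[ 0.012  0.926  0.377]
 [-0.007  0.377 -0.926]
 [-1.     0.009  0.011]] yaw 22.178357327652765
handle 896 [array([623.3,   0.7]), array([70.1, 12.5]), np.float64(22.1)] a [-0.0312  0.0011  0.0341] b [-0.0067 -0.0001  0.0048] 0.1243
22.12708286220015
knob 310 [array([561.5, -25. ]), array([29.4, 13.3]), np.float64(22.2)] a [-0.0791 -0.0659 -0.0511] b [-0.007  -0.0005  0.0047] 0.1052
rim 1313 [array([621.3,  -0.8]), array([ 85.5, 101.5]), np.float64(22.0)] a [-0.0382  0.0008  0.0419] b [-0.0511  0.002   0.0488] 0.0725
bin 1148 [array([497.8, 243.4]), array([113.2, 132. ]), np.float64(13.5)] a [-0.0852 -0.0214  0.0381] b [0.2009 0.2604 0.3399] 0.097
```

View pics/w1.png

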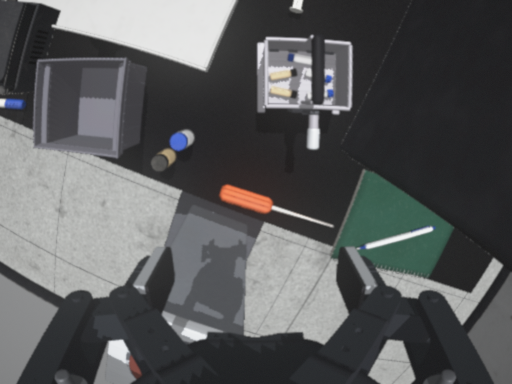

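The wrist view shows the box at (305,75) with the handle bar at (318,70) and the knob at (313,130). The bin is at (88,105). The wrist measurements match the other two cameras: handle (0.623, 0.001) with yaw 22.1°, bin (0.498, 0.243) with yaw 13.5°. I'll move over the handle.

>>> carry_out([
  [[0.07,0.12,0],[0.9,-0.13,-0.4],1],
  [[0,0,0],[0.95,-0.13,-0.5],1],
  [[0,0,0],[0.95,-0.13,-0.5],1],
  [[0,0,0],[0.95,-0.13,-0.5],1],
  [[0,0,0],[0.95,-0.13,-0.5],1],
  [[0,0,0],[0.9,-0.13,-0.5],1],
  [[0,0,0],[0.7,-0.13,-0.5],1],
  [[0,0,0],[0.2,0,-0.3],1],
])

```text
t: 5.15
tool_pos: [0.6267, -0.0014, 0.3644]
tool_rot: [0.921, 1.364, -0.918]
contact_force: [-0.2, 0.2, 0.0]
opening: 0.0855
```

```bash
cat > w.py <<'E'
from h import *
def wr(name):
    o=get_obs();M=R.from_rotvec(o['tool_rot']).as_matrix();print('tcp',o['tool_pos'].round(4),'toolx',M[:,0].round(4),'yaw',np.degrees(np.arctan2(M[1,1],M[0,1])).round(2),'F',o['contact_force'].round(1),'T',o['wrist_torque'].round(2),'t',o['t'])
    im,d=get_image('wrist');cv2.imwrite(f'pics/{name}.png',im);np.save(f'pics/{name}.npy',d)
    v,u=np.mgrid[0:384,0:512]
    P=px2w('wrist',u.astype(float),v.astype(float),d).reshape(-1,3); return o,M,P[d.ravel()>0]
def fr(P,c,th): 
    return (P[:,0]-c[0])*np.cos(th)+(P[:,1]-c[1])*np.sin(th), -(P[:,0]-c[0])*np.sin(th)+(P[:,1]-c[1])*np.cos(th)
def rep(nm,m,P,a,b):
    if m.sum()<5: print(nm,'none');return
    print(nm,m.sum(),[np.round(x,1) for x in cv2.minAreaRect(P[m][:,:2].astype(np.float32)*1000)],'a',np.percentile(a[m],[2,50,98]).round(4),'b',np.percentile(b[m],[2,50,98]).round(4),P[m,2].mean().round(4))
E
python3 - <<'E'
from w import *
o,M,P=wr('w2'); z=P[:,2]; a,b=fr(P,(.6225,.0005),np.radians(22.1))
rep('handle',(abs(a)<.05)&(abs(b)<.012)&(z>.116)&(z<.14),P,a,b)
rep('rim',(a>-.05)&(a<.06)&(abs(b)<.06)&(z>.064)&(z<.076),P,a,b)
rep('knob',(a>-.095)&(a<-.05)&(abs(b)<.02)&(z>.095)&(z<.12),P,a,b)
E
```

```text
tcp [ 0.6267 -0.0014  0.3644] toolx [ 3.7e-03 -4.0e-04 -1.0e+00] yaw 22.13 F [-0.2  0.2  0. ] T [ 0.    0.01 -0.03] t 5.15
handle 1311 [array([621.8,   1.9]), array([69.6, 11.5]), np.float64(22.1)] a [-0.0323  0.0035  0.0334] b [-0.0042  0.0012  0.007 ] 0.1236
rim 2098 [array([621. ,   1.3]), array([ 80.7, 102.4]), np.float64(22.1)] a [-0.0408 -0.0008  0.0389] b [-0.0491 -0.0007  0.0511] 0.0714
knob 379 [array([560.6, -23.7]), array([32.7, 12.2]), np.float64(22.0)] a [-0.0815 -0.0664 -0.0508] b [-0.0052  0.0011  0.0068] 0.1041
```

View pics/w2.png

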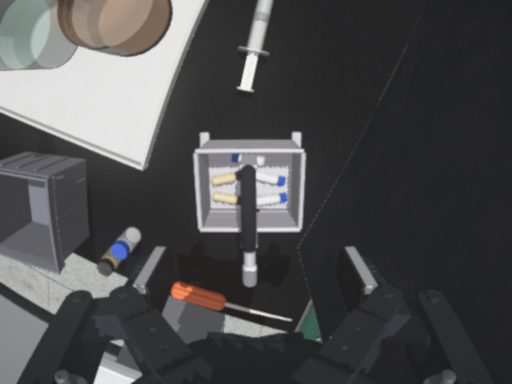

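The wrist view shows the handle bar at (249,207) and the open fingers on either side at (150,270) and (360,268). I'll correct by (-5, +3) mm, descend and grip.

>>> carry_out([
  [[0,0.03,0],[-0.2,0.15,-0.8],1],
  [[0,0,0],[-0.05,0,-0.9],1],
  [[0,0,0],[0,0,-0.9],1],
  [[0,0,0],[0,0,-0.9],1],
  [[0,0,0],[0,0,-0.7],1],
  [[0,0,0],[0,0,-0.2],1],
])

```text
t: 5.8
tool_pos: [0.6163, 0.0035, 0.2715]
tool_rot: [0.919, 1.369, -0.92]
contact_force: [-0.6, -0.4, -0.2]
opening: 0.0853
```

>>> carry_out([
  [[0,0,0],[0.27,-0.08,0.08],1],
  [[0,0,0],[0,0,0],1],
])

```text
t: 6.0
tool_pos: [0.6214, 0.002, 0.2729]
tool_rot: [0.919, 1.37, -0.92]
contact_force: [-0.2, -0.1, -0.1]
opening: 0.0851
```

```bash
python3 - <<'E'
from w import *
o=get_obs();M=R.from_rotvec(o['tool_rot']).as_matrix();print(o['tool_pos'],M.round(4),np.degrees(np.arctan2(M[1,1],M[0,1])))
E
```

```text
[0.62139924 0.00204524 0.27294247] [[-2.000e-03  9.259e-01  3.777e-01]
 [ 3.000e-04  3.777e-01 -9.259e-01]
 [-1.000e+00 -1.800e-03 -1.000e-03]] 22.19403247494234
```

>>> carry_out([
  [[0,0,0],[0,0,0],0.3],
  [[0,0,0],[0,0,0],0],
  [[0,0,0],[0,0,0],0],
  [[0,0,0],[0,0,0],0],
  [[0,0,0],[0,0,0],0],
  [[0,0,0],[0,0,0],0],
  [[0,0,0],[0,0,0],0],
], squeeze=60)

```text
t: 6.7
tool_pos: [0.6228, 0.0022, 0.2768]
tool_rot: [0.921, 1.365, -0.917]
contact_force: [0.5, -0.1, 0.1]
opening: 0.0107
```

>>> carry_out([
  [[0,0,0],[0,0,0.2],0],
  [[0,0,0],[0,0,0.4],0],
  [[0,0,0],[0,0,0.5],0],
  [[0,0,0],[0,0,0.5],0],
  [[0,0,0],[0,0,0.2],0],
])

```text
t: 7.2
tool_pos: [0.6193, 0.0023, 0.3065]
tool_rot: [0.917, 1.379, -0.925]
contact_force: [0.1, 0.7, -7.7]
opening: 0.0108
```

```bash
python3 - <<'E'
from w import *
o,M,P=wr('w3'); z=P[:,2]; zz=o['tool_pos'][2]-.155-.118; print('dz',zz)
th=np.arctan2(M[1,1],M[0,1]);a,b=fr(P,o['tool_pos'][:2],th)
rep('rim',(a>-.05)&(a<.06)&(abs(b)<.06)&(z>.060+zz)&(z<.08+zz),P,a,b)
for s in (1,-1):
    m=(a>-.035)&(a<.035)&(abs(b-s*.049)<.006)&(z>.055+zz)&(z<.09+zz); print(s,m.sum(),z[m].max() if m.any() else 0, np.percentile(z[m],80),np.polyfit(a[m],z[m],1))
rep('knob',(a>-.095)&(a<-.05)&(abs(b)<.02)&(z>.09+zz)&(z<.13+zz),P,a,b)
im,d=get_image('side');cv2.imwrite('pics/s3.png',cv2.resize(im[90:240,120:330],None,fx=3.5,fy=3.5))
print(get_obs()['contact_force'])
E
```

```text
tcp [0.6193 0.0023 0.3065] toolx [-0.0121  0.0017 -0.9999] yaw 22.18 F [ 0.1  0.7 -7.7] T [-0.   -0.14 -0.03] t 7.2
dz 0.033508737943185124
rim 3786 [array([615.2,   1.3]), array([ 82.2, 101.6]), np.float64(22.2)] a [-0.0423  0.0123  0.0364] b [-0.0491  0.0027  0.0504] 0.1021
1 1190 0.1058920972251699 0.10427099002286555 [0.00178263 0.10048034]
-1 1102 0.10524323723266121 0.10341887451072991 [-0.00764168  0.09985675]
knob 199 [array([561.9, -20.6]), array([12.7, 12.7]), np.float64(22.6)] a [-0.0665 -0.0626 -0.0565] b [-0.0058  0.0001  0.0061] 0.1353
[-0.81177003  0.28761647 -8.09846712]
```

View pics/w3.png

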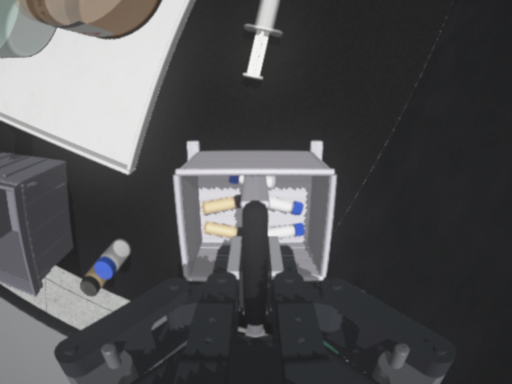

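View pics/s3.png

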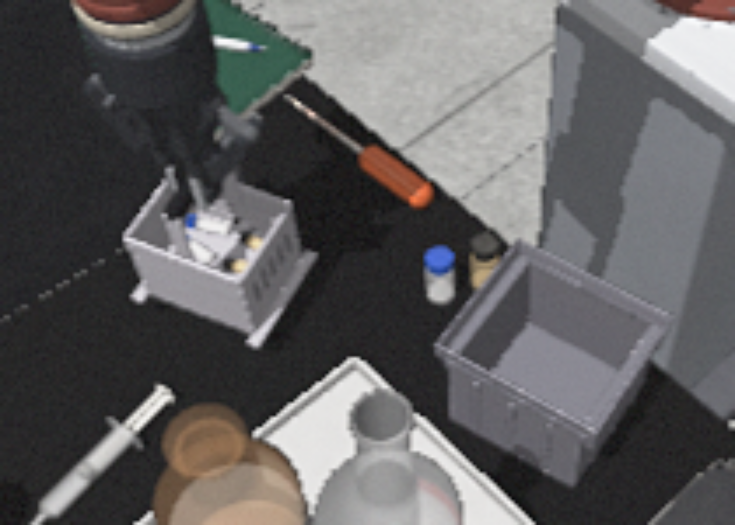

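The box hangs level in the gripper with all five vials on its floor, at (215-300, 180-230) in the wrist view. Nothing else has moved. Now I'll correct the small tilt and raise it.

>>> carry_out([
  [[-0.02,-0.1,0],[0,0,0.4],0],
  [[0,0,0],[0,0,0.7],0],
  [[0,0,0],[0,0,0.8],0],
  [[0,0,0],[0,0.1,0.8],0],
  [[0,0,0],[-0.05,0.2,0.8],0],
  [[0,0,0],[-0.1,0.3,0.8],0],
  [[0,0,0],[-0.2,0.4,0.5],0],
  [[0,0,0],[-0.3,0.5,0.2],0],
])

```text
t: 8.1
tool_pos: [0.6052, 0.0337, 0.417]
tool_rot: [0.921, 1.365, -0.92]
contact_force: [-0.5, 0.3, -8.0]
opening: 0.0106
```

>>> carry_out([
  [[0,0,-0.1],[-0.35,0.65,0],0],
  [[0,0,-0.1],[-0.38,0.75,0],0],
  [[0,0,-0.1],[-0.38,0.75,0],0],
  [[0,0,-0.1],[-0.38,0.75,0],0],
  [[0,0,-0.1],[-0.38,0.75,0],0],
  [[0,0,-0.1],[-0.38,0.75,0],0],
  [[0,0,-0.1],[-0.38,0.75,0],0],
  [[0,0,-0.1],[-0.38,0.75,0],0],
])

```text
t: 8.9
tool_pos: [0.537, 0.1617, 0.4162]
tool_rot: [0.981, 1.342, -0.983]
contact_force: [0.9, 0.9, -9.4]
opening: 0.0109
```

>>> carry_out([
  [[0,0,-0.15],[-0.38,0.7,0],0],
  [[0,0,-0.15],[-0.35,0.65,0],0],
  [[0,0,-0.15],[-0.3,0.5,0],0],
  [[0,0,-0.15],[-0.2,0.3,0],0],
  [[0,0,-0.1],[-0.1,0.1,0],0],
  [[0,0,0],[0,0,0],0],
])

```text
t: 9.5
tool_pos: [0.5036, 0.2133, 0.4137]
tool_rot: [1.029, 1.322, -1.037]
contact_force: [0.4, -0.1, -9.1]
opening: 0.0107
```

```bash
cat > m.py <<'E'
from w import *
import sys
nm=sys.argv[1]
o,M,P=wr(nm); z=P[:,2]; zz=o['tool_pos'][2]-.155-.118; print('dz',zz)
th=np.arctan2(M[1,1],M[0,1])
ims={'wrist':P}
for n in ['scene','side']:
    im,d=get_image(n);cv2.imwrite(f'pics/{nm}{n}.png',im)
    v,u=np.mgrid[0:384,0:512];Q=px2w(n,u.astype(float),v.astype(float),d).reshape(-1,3);ims[n]=Q[d.ravel()>0]
for n,P in ims.items():
    print('==',n);z=P[:,2];a,b=fr(P,o['tool_pos'][:2],th)
    k=(a>-.05)&(a<.05)&(abs(b)<.06)&(z>.065+zz)&(z<.08+zz)
    rep('rim',k,P,a,b)
    rep('knob',(a>-.095)&(a<-.05)&(abs(b)<.02)&(z>.09+zz)&(z<.13+zz),P,a,b)
    rep('runner+x',(a>.03)&(a<.06)&(abs(b)<.065)&(z>-.006+zz)&(z<.008+zz),P,a,b)
    A,B=fr(P,(.4975,.243),np.radians(13.6))
    rep('bin',(abs(A)<.07)&(abs(B)<.08)&(z>.094)&(z<.103),P,A,B)
E
python3 m.py w4
```

```text
tcp [0.5036 0.2133 0.4137] toolx [-0.0106  0.0017 -0.9999] yaw 13.67 F [ 0.4 -0.1 -9.1] T [-0.02 -0.11  0.02] t 9.5
dz 0.14069884559100243
== wrist
rim 3195 [array([500. , 212.6]), array([ 81.9, 101.8]), np.float64(13.9)] a [-0.0423  0.0188  0.0367] b [-0.0498  0.0015  0.0499] 0.21
knob 198 [array([443.9, 199.7]), array([11.9, 13.1]), np.float64(23.5)] a [-0.0666 -0.0623 -0.0561] b [-0.0063 -0.0004  0.0056] 0.242
runner+x 681 [array([539.2, 222.2]), array([ 12.7, 114. ]), np.float64(13.5)] a [0.0313 0.0341 0.0428] b [-0.0555 -0.0001  0.0564] 0.1414
bin 968 [array([496.5, 244.2]), array([113.3, 130.7]), np.float64(13.3)] a [-0.0547  0.0431  0.0548] b [-0.0631  0.0553  0.0662] 0.0974
== scene
rim 274 [array([497. , 211.5]), array([ 85.5, 106.1]), np.float64(12.4)] a [-0.0488 -0.0197  0.0357] b [-0.0491  0.0136  0.051 ] 0.2102
knob 94 [array([436.6, 199.1]), array([35.3, 11.9]), np.float64(19.5)] a [-0.0853 -0.0716 -0.0517] b [-0.004   0.003   0.0069] 0.2413
runner+x 21 [array([526.5, 272.3]), array([12.2, 11.3]), np.float64(13.1)] a [0.0308 0.0371 0.0423] b [0.0469 0.0534 0.0576] 0.1405
bin 221 [array([495.6, 245.8]), array([114. , 132.1]), np.float64(14.3)] a [-0.0576 -0.029   0.0549] b [-0.0623  0.0374  0.0675] 0.097
== side
rim 310 [array([499.1, 210.1]), array([ 84.4, 101.9]), np.float64(13.9)] a [-0.0443  0.0094  0.0365] b [-0.052   0.005   0.0482] 0.2111
knob 36 [array([442. , 196.8]), array([21.9, 10.5]), np.float64(29.0)] a [-0.075  -0.0651 -0.0529] b [-0.0076 -0.0009  0.0028] 0.2448
runner+x 129 [array([539. , 220.6]), array([ 12.9, 111.9]), np.float64(13.2)] a [0.0311 0.0337 0.0422] b [-0.057  -0.0003  0.0543] 0.1429
bin 216 [array([495.9, 241.9]), array([114. , 130.8]), np.float64(13.6)] a [-0.0576  0.038   0.0549] b [-0.0647  0.0288  0.0646] 0.0986
```

View pics/w4scene.png

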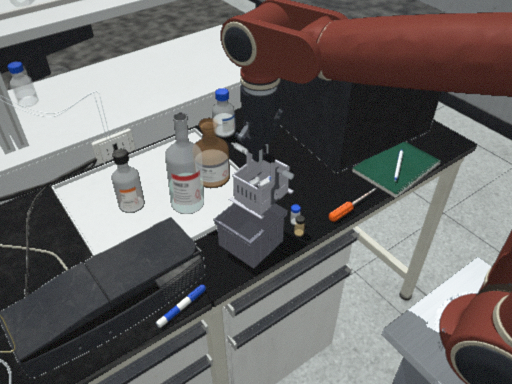

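View pics/w4.png

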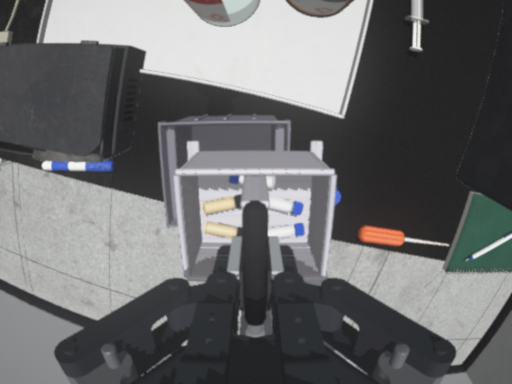

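Relative to the bin, the box still needs (-5, +31) mm, on which the wrist and side cameras agree. It also needs a small levelling turn. The vials are still all in the box.

>>> carry_out([
  [[-0.02,-0.1,0],[-0.08,0.4,0],0],
  [[0,0,0],[-0.1,0.6,0],0],
  [[0,0,0],[-0.05,0.4,0],0],
  [[0,0,0],[-0.05,0.15,0],0],
  [[0,0,0],[0,0,0],0],
  [[0,0,0],[0,0,0],0],
])

```text
t: 10.25
tool_pos: [0.4988, 0.246, 0.4139]
tool_rot: [1.033, 1.311, -1.033]
contact_force: [-0.3, -0.5, -8.8]
opening: 0.0105
```

```bash
python3 m.py w5
```

```text
tcp [0.4988 0.246  0.4139] toolx [ 8.e-04 -3.e-04 -1.e+00] yaw 13.55 F [-0.3 -0.5 -8.8] T [-0.03 -0.04  0.01] t 10.25
dz 0.1408816127319763
== wrist
rim 3173 [array([497.1, 244.8]), array([ 82.1, 101.7]), np.float64(13.4)] a [-0.0404  0.0211  0.0387] b [-0.0506  0.0007  0.0492] 0.2102
knob 198 [array([440.9, 231.2]), array([12.1, 12.6]), np.float64(11.8)] a [-0.0647 -0.0606 -0.0545] b [-0.0069 -0.001   0.005 ] 0.2416
runner+x 689 [array([536. , 254.3]), array([ 15.2, 114.3]), np.float64(13.5)] a [0.0326 0.0367 0.0452] b [-0.0567 -0.002   0.0552] 0.1418
bin 464 [array([544.3, 256.3]), array([ 14.3, 130.1]), np.float64(13.5)] a [0.0429 0.0532 0.0548] b [-0.0621  0.0033  0.0658] 0.0978
== scene
rim 288 [array([494.7, 244.1]), array([ 86.4, 102.3]), np.float64(13.3)] a [-0.0468 -0.0167  0.0371] b [-0.0502  0.0116  0.05  ] 0.2102
knob 92 [array([433.6, 231. ]), array([33.5, 13.5]), np.float64(15.5)] a [-0.0836 -0.07   -0.0513] b [-0.0059  0.0021  0.0065] 0.2406
runner+x 27 [array([523.6, 305.4]), array([15.6,  9.8]), np.float64(3.7)] a [0.0307 0.0389 0.0458] b [0.0473 0.0513 0.057 ] 0.1408
bin 212 [array([495.6, 244.2]), array([114. , 134.3]), np.float64(13.1)] a [-0.0578 -0.0374  0.0544] b [-0.0638  0.0454  0.0677] 0.0969
== side
rim 326 [array([496.2, 242.4]), array([ 85.7, 101.6]), np.float64(13.7)] a [-0.0416  0.0128  0.0385] b [-0.0523  0.004   0.0477] 0.2112
knob 30 [array([435.6, 230.9]), array([28.7,  6.2]), np.float64(8.5)] a [-0.0783 -0.0647 -0.0523] b [-0.003   0.0014  0.0035] 0.2428
runner+x 137 [array([536.5, 252.6]), array([ 15.5, 112.9]), np.float64(13.6)] a [0.0316 0.0361 0.045 ] b [-0.0577  0.0008  0.0531] 0.1432
bin 175 [array([495.8, 242.5]), array([114.2, 130.4]), np.float64(14.2)] a [-0.0577  0.0508  0.0546] b [-0.0642  0.0311  0.0645] 0.0985
```

Alignment is within about 1-2 mm on all cameras. I'll shift -1 mm in x and lower.

>>> carry_out([
  [[0,0,0],[-0.06,-0.02,-0.3],0],
  [[0,0,0],[0,0,-0.5],0],
  [[0,0,0],[0,0,-0.5],0],
  [[0,0,0],[0,0,-0.3],0],
  [[0,0,0],[0,0,0],0],
])

```text
t: 10.9
tool_pos: [0.4974, 0.2443, 0.3779]
tool_rot: [1.033, 1.311, -1.036]
contact_force: [0.2, 0.2, -8.8]
opening: 0.0109
```

```bash
python3 m.py w6 | grep -v knob
```

```text
tcp [0.4974 0.2443 0.3779] toolx [-0.001  -0.0011 -1.    ] yaw 13.44 F [ 0.2  0.2 -8.8] T [0.   0.01 0.02] t 10.9
dz 0.10490169103030725
== wrist
rim 3208 [array([495.8, 243.1]), array([ 81.7, 101.8]), np.float64(13.5)] a [-0.0406  0.0203  0.0385] b [-0.0505  0.0007  0.0491] 0.1745
runner+x 808 [array([538.8, 254.7]), array([ 25.1, 128.8]), np.float64(13.4)] a [0.0323 0.0366 0.0544] b [-0.0613 -0.0012  0.0631] 0.105
bin 961 [array([535.3, 253.6]), array([ 33.4, 130.6]), np.float64(13.8)] a [0.0258 0.0527 0.0553] b [-0.0627  0.0017  0.0659] 0.0983
== scene
rim 282 [array([492.2, 243.1]), array([ 86.7, 104.8]), np.float64(10.6)] a [-0.0473 -0.0168  0.0377] b [-0.0493  0.0108  0.0504] 0.1747
runner+x 32 [array([526. , 303.2]), array([23.2, 28.7]), np.float64(11.7)] a [0.0302 0.0357 0.053 ] b [0.0406 0.0507 0.0598] 0.1048
bin 220 [array([495.4, 244. ]), array([113. , 132.7]), np.float64(12.9)] a [-0.0576 -0.0408  0.054 ] b [-0.0627  0.0509  0.0673] 0.0977
== side
rim 314 [array([494.6, 240.6]), array([ 85.1, 101.6]), np.float64(13.7)] a [-0.0413  0.0128  0.0384] b [-0.0522  0.0048  0.0478] 0.176
runner+x 154 [array([538.8, 253.4]), array([ 24.4, 128.1]), np.float64(13.4)] a [0.0315 0.0366 0.0542] b [-0.0634  0.0062  0.0626] 0.1061
bin 180 [array([495.8, 242.1]), array([113.8, 130.8]), np.float64(13.5)] a [-0.0571  0.0498  0.0545] b [-0.0649  0.032   0.0646] 0.0984
```

>>> carry_out([
  [[0,0,0],[-0.01,0.06,-0.2],0],
  [[0,0,0],[0,0,-0.2],0],
  [[0,0,0],[0,0,-0.2],0],
  [[0,0,0],[0,0,0],0],
])

```text
t: 11.45
tool_pos: [0.498, 0.246, 0.3687]
tool_rot: [1.037, 1.308, -1.031]
contact_force: [-0.1, 0.2, -9.1]
opening: 0.0105
```

>>> carry_out([
  [[0,0,0],[-0.02,-0.03,-0.15],0],
  [[0,0,0],[0,0,-0.15],0],
  [[0,0,0],[0,0,0],0],
])

```text
t: 11.75
tool_pos: [0.4978, 0.2455, 0.3629]
tool_rot: [1.038, 1.307, -1.029]
contact_force: [-0.4, 0.2, -7.3]
opening: 0.0109
```

>>> carry_out([
  [[0,0,0],[0,0,-0.1],0],
  [[0,0,0],[0,0,-0.1],0],
  [[0,0,0],[0,0,0],0],
])

```text
t: 12.05
tool_pos: [0.4981, 0.2457, 0.363]
tool_rot: [1.039, 1.306, -1.028]
contact_force: [0.3, -0.5, -8.2]
opening: 0.0105
```

```bash
python3 m.py w7 | grep -v knob; python3 -c "
import cv2
a=cv2.imread('pics/w7scene.png')[130:290,190:350];b=cv2.imread('pics/w7side.png')[110:240,210:350]
cv2.imwrite('pics/w7c.png',__import__('numpy').hstack([cv2.resize(a,(400,400),interpolation=2),cv2.resize(b,(400,400),interpolation=2)]))"
```

```text
tcp [0.4981 0.2457 0.363 ] toolx [ 0.0086  0.002  -1.    ] yaw 13.46 F [ 0.3 -0.5 -8.2] T [-0.07 -0.03 -0.03] t 12.05
dz 0.09001390412745122
== wrist
rim 3164 [array([498.5, 245.2]), array([ 81.6, 101.5]), np.float64(13.5)] a [-0.0384  0.0236  0.0406] b [-0.0505  0.0003  0.0492] 0.1594
runner+x 1643 [array([539.8, 255.4]), array([ 24.8, 129.4]), np.float64(13.5)] a [0.0315 0.0448 0.0538] b [-0.0637 -0.0025  0.0623] 0.0925
bin 1151 [array([512.1, 248.2]), array([ 81.4, 130.2]), np.float64(13.7)] a [0.0299 0.0524 0.0552] b [-0.0626  0.0006  0.0657] 0.0977
== scene
rim 281 [array([495.5, 244.8]), array([ 87.7, 103.2]), np.float64(11.8)] a [-0.0452 -0.0159  0.0397] b [-0.0502  0.0076  0.0501] 0.1597
runner+x 88 [array([527.1, 306.7]), array([23.8, 26.2]), np.float64(5.6)] a [0.0312 0.0442 0.0529] b [0.0403 0.0532 0.0646] 0.0914
bin 330 [array([494.7, 244.5]), array([112.7, 132.4]), np.float64(12.9)] a [-0.0578 -0.0367  0.0531] b [-0.0617  0.0457  0.0672] 0.0976
== side
rim 281 [array([498.6, 242.8]), array([ 82.7, 102.2]), np.float64(13.6)] a [-0.0391  0.0159  0.0402] b [-0.0523  0.0064  0.0479] 0.1604
runner+x 268 [array([538.9, 254. ]), array([ 22.8, 126.8]), np.float64(13.3)] a [0.0307 0.0431 0.0527] b [-0.0639  0.0002  0.0606] 0.0911
bin 274 [array([495.5, 242.1]), array([115.5, 131.2]), np.float64(14.0)] a [-0.0572  0.039   0.0544] b [-0.0643  0.0265  0.0644] 0.0984
```

View pics/w7c.png

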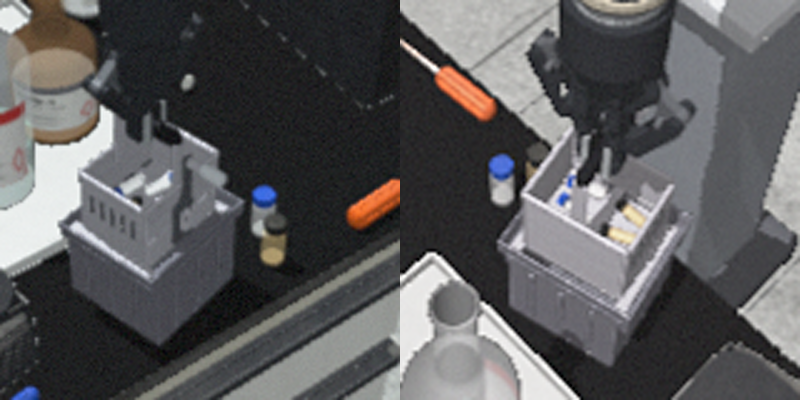

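The box is in the collar and about 2 mm from seating. A small tool tilt of 0.009 rad has pushed its base about 2-3 mm towards +x. I'll correct that and keep lowering.

>>> carry_out([
  [[-0.02,0.09,0],[-0.03,0,0.05],0],
  [[0,0,0],[0,0,-0.1],0],
  [[0,0,0],[0,0,-0.2],0],
  [[0,0,0],[0,0,-0.2],0],
])

```text
t: 12.6
tool_pos: [0.4982, 0.2461, 0.3631]
tool_rot: [1.035, 1.311, -1.034]
contact_force: [-9.3, -3.2, 11.2]
opening: 0.0109
```

```bash
python3 m.py w8 | grep -v knob
```

```text
tcp [0.4982 0.2461 0.3631] toolx [ 6.e-04  3.e-04 -1.e+00] yaw 13.47 F [-9.3 -3.2 11.2] T [-0.67  1.65 -0.04] t 12.6
dz 0.0900961413766457
== wrist
rim 3177 [array([496.4, 245.1]), array([ 80.9, 101.7]), np.float64(13.4)] a [-0.0408  0.0202  0.0381] b [-0.0505  0.0003  0.0492] 0.1594
runner+x 1686 [array([539.3, 255.5]), array([ 24.2, 129. ]), np.float64(13.5)] a [0.0313 0.0433 0.0536] b [-0.0637 -0.0009  0.0617] 0.0925
bin 1190 [array([536.1, 253.8]), array([ 30.3, 130.9]), np.float64(13.5)] a [0.0271 0.0524 0.0551] b [-0.0626  0.0042  0.0657] 0.0975
== scene
rim 271 [array([492.6, 244.1]), array([ 87.8, 104. ]), np.float64(13.5)] a [-0.0478 -0.0182  0.037 ] b [-0.05    0.0075  0.0501] 0.1598
runner+x 92 [array([527.8, 303.6]), array([25.2, 31.6]), np.float64(9.4)] a [0.0306 0.0465 0.0537] b [0.0355 0.0518 0.0643] 0.0913
bin 345 [array([495. , 244.2]), array([115. , 134.4]), np.float64(12.5)] a [-0.0578 -0.0388  0.0534] b [-0.062   0.0491  0.0677] 0.0976
== side
rim 281 [array([495.9, 243.3]), array([ 81.8, 101.1]), np.float64(13.8)] a [-0.0412  0.0125  0.0377] b [-0.0522  0.0042  0.0477] 0.1604
runner+x 266 [array([539.3, 254. ]), array([ 22.8, 126.1]), np.float64(13.9)] a [0.0313 0.0419 0.0526] b [-0.0638  0.0001  0.0606] 0.0915
bin 283 [array([495.4, 242.2]), array([114.3, 130.2]), np.float64(13.9)] a [-0.0565  0.0362  0.0542] b [-0.0642  0.0261  0.0645] 0.0984
```

Contact force reversed, so the box is resting on something. I'll check the rim height and flatness against the pre-grasp measurement, using the same method for both.

```bash
cat > rim.py <<'E'
from w import *
def rimz(P,c,th,z0,lab):
    a,b=fr(P,c,th);z=P[:,2];r=[]
    for nm,m in [('+y',(abs(b-.049)<.003)&(abs(a)<.03)),('-y',(abs(b+.049)<.003)&(abs(a)<.03)),('+x',(abs(a-.039)<.003)&(abs(b)<.04)),('-x',(abs(a+.039)<.003)&(abs(b)<.04)&(abs(b)>.015))]:
        m=m&(abs(z-z0)<.012)
        if m.sum()>5: r.append((nm,int(m.sum()),np.percentile(z[m],[75,95]).round(4).tolist()))
    print(lab,r)
E
python3 - <<'E'
from rim import *
import json
v,u=np.mgrid[0:384,0:512];u=u.astype(float);v=v.astype(float)
for n in ['scene','side']:
    d=np.load(f'pics/{n}0.npy');P=px2w(n,u,v,d).reshape(-1,3);P=P[d.ravel()>0]
    rimz(P,(.621,.001) if n=='scene' else (.6215,-.0015),np.radians(22.1),.072,n+' before')
    im,d=get_image(n);P=px2w(n,u,v,d).reshape(-1,3);P=P[d.ravel()>0]
    rimz(P,(.4965,.245) if n=='scene' else (.497,.243),np.radians(13.5),.158,n+' now')
o,M,P=wr('w9'); rimz(P,(.4968,.245),np.radians(13.5),.158,'wrist now')
E
```

```text
scene before [('+y', 79, [0.0726, 0.0743]), ('-y', 25, [0.0663, 0.0723]), ('+x', 55, [0.0731, 0.0753]), ('-x', 27, [0.0728, 0.0755])]
scene now [('+y', 108, [0.1585, 0.1604]), ('-y', 48, [0.1599, 0.161]), ('+x', 45, [0.1585, 0.16]), ('-x', 55, [0.1596, 0.161])]
side before [('+y', 63, [0.0744, 0.0762]), ('-y', 53, [0.0747, 0.0764]), ('+x', 91, [0.0749, 0.0761]), ('-x', 39, [0.0749, 0.0764])]
side now [('+y', 58, [0.1621, 0.1633]), ('-y', 57, [0.162, 0.1637]), ('+x', 127, [0.1607, 0.1622]), ('-x', 51, [0.1614, 0.1627])]
tcp [0.4981 0.2461 0.3631] toolx [ 6.e-04  3.e-04 -1.e+00] yaw 13.48 F [-8.8 -3.4 10.9] T [-0.64  1.65 -0.04] t 12.85
wrist now [('+y', 694, [0.1602, 0.1609]), ('-y', 784, [0.16, 0.1607]), ('+x', 1070, [0.1598, 0.1606]), ('-x', 315, [0.159, 0.1607])]
```

The rim has risen 86 mm from the bench on all sides and is flat, so the box is seated. I'll relieve the side force, then open.

>>> carry_out([
  [[0,0,0],[-0.05,-0.02,0.05],0],
  [[0,0,0],[0,0,0],0],
])

```text
t: 13.1
tool_pos: [0.497, 0.2456, 0.3643]
tool_rot: [1.035, 1.31, -1.033]
contact_force: [0.4, 0.8, -9.2]
opening: 0.0111
```

>>> carry_out([
  [[0,0,0],[0,0,0],0.3],
  [[0,0,0],[0,0,0],0.6],
  [[0,0,0],[0,0,0],0.6],
  [[0,0,0],[0,0,0],0.6],
  [[0,0,0],[0,0,0],0.6],
])

```text
t: 13.6
tool_pos: [0.4987, 0.2461, 0.3684]
tool_rot: [1.041, 1.305, -1.026]
contact_force: [-0.7, -0.3, -1.6]
opening: 0.0514
```

Force is clear and the fingers are open to 51 mm. Going straight up and looking.

>>> carry_out([
  [[0,0,0],[0,0,0.4],0.6],
  [[0,0,0],[0,0,0.8],0.6],
  [[0,0,0],[0,0,1],0.6],
  [[0,0,0],[0,0,1],0.6],
  [[0,0,0],[0,0,1],0.6],
  [[0,0,0],[0,0,0],0.6],
])

```text
t: 14.2
tool_pos: [0.4984, 0.246, 0.4619]
tool_rot: [1.044, 1.303, -1.022]
contact_force: [-0.5, 0.4, 0.7]
opening: 0.0511
```

```bash
cat > seat.py <<'E'
from rim import *
import sys
nm=sys.argv[1]
v,u=np.mgrid[0:384,0:512];u=u.astype(float);v=v.astype(float)
o,M,Pw=wr(nm)
D={'wrist':Pw}
for n in ['scene','side']:
    im,d=get_image(n);cv2.imwrite(f'pics/{nm}{n}.png',im);P=px2w(n,u,v,d).reshape(-1,3);D[n]=P[d.ravel()>0]
th=np.radians(13.5);c=(.4965,.244)
for n,P in D.items():
    a,b=fr(P,c,th);z=P[:,2]
    rep(n+' rim',(abs(a)<.05)&(abs(b)<.06)&(z>.15)&(z<.166),P,a,b)
    rep(n+' bin',(abs(a)<.07)&(abs(b)<.08)&(z>.094)&(z<.103),P,a,b)
    rep(n+' handle',(abs(a)<.05)&(abs(b)<.015)&(z>.2)&(z<.225),P,a,b)
    k=(a>-.1)&(a<-.055)&(abs(b)<.045)&(z>.165)&(z<.205);rep(n+' knob',k,P,a,b)
    rimz(P,c,th,.158,n)
E
python3 seat.py w10
```

```text
tcp [0.4984 0.246  0.4619] toolx [ 0.0146  0.0049 -0.9999] yaw 13.47 F [-0.5  0.4  0.7] T [ 0.02 -0.    0.03] t 14.2
wrist rim 1906 [array([494.9, 244.3]), array([ 80.5, 101.6]), np.float64(13.4)] a [-0.0411  0.0008  0.0384] b [-0.0493  0.0017  0.0505] 0.1568
wrist bin 915 [array([494.9, 243.7]), array([113.8, 130.8]), np.float64(13.8)] a [-0.0531  0.0367  0.0547] b [-0.0648 -0.0059  0.0649] 0.0963
wrist handle 1224 [array([495. , 244.6]), array([70.3, 13. ]), np.float64(12.9)] a [-0.0337  0.0021  0.0329] b [-0.0049  0.0008  0.0065] 0.2087
wrist knob 333 [array([429., 229.]), array([28.2, 12.7]), np.float64(12.7)] a [-0.0817 -0.0684 -0.0554] b [-0.0049  0.0009  0.0076] 0.1896
wrist [('+y', 385, [0.158, 0.1588]), ('-y', 245, [0.1582, 0.1589]), ('+x', 258, [0.1581, 0.1589]), ('-x', 394, [0.1578, 0.1587])]
scene rim 390 [array([492.4, 243.8]), array([ 87.7, 103.7]), np.float64(13.7)] a [-0.0459 -0.0125  0.0386] b [-0.0486  0.0128  0.0515] 0.1569
scene bin 335 [array([496.1, 245.5]), array([114.3, 133.3]), np.float64(13.8)] a [-0.0569 -0.0385  0.054 ] b [-0.0634  0.048   0.0661] 0.0979
s
[... 398 characters left out ...]
, 0.1609])]
side rim 407 [array([494.6, 242.6]), array([ 84.2, 102.1]), np.float64(13.9)] a [-0.0406  0.0007  0.0389] b [-0.0506 -0.0001  0.0492] 0.1583
side bin 283 [array([495.6, 242.1]), array([113.6, 130.6]), np.float64(13.4)] a [-0.0554  0.037   0.0551] b [-0.0659  0.0215  0.0634] 0.0986
side handle 174 [array([496.9, 243.8]), array([69. , 12.9]), np.float64(12.1)] a [-0.0332  0.0033  0.0341] b [-0.0063  0.0013  0.0053] 0.2103
side knob 29 [array([429.5, 228.9]), array([26.8, 10.1]), np.float64(2.0)] a [-0.0805 -0.0628 -0.0559] b [-0.0046  0.0028  0.0054] 0.1916
side [('+y', 52, [0.1619, 0.1625]), ('-y', 82, [0.1606, 0.1627]), ('+x', 124, [0.1609, 0.1618]), ('-x', 78, [0.1601, 0.1627])]
```

View pics/w10.png

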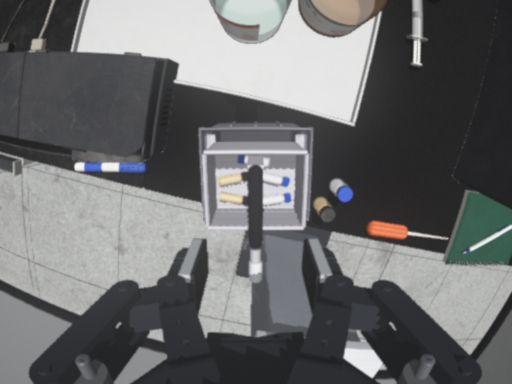

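The wrist view shows the box seated in the bin at (256,180), all five vials on its floor and the knob at (256,263). The rim is flat, with its centre within about 1-2 mm of the bin's. I'll shut the fingers and bring them to the +y side of the knob.

>>> carry_out([
  [[-0.05,0.15,0],[-0.6,0.1,-0.2],0],
  [[0,0,0],[-0.9,0.2,-0.3],0],
  [[0,0,0],[-0.9,0.2,-0.3],0],
  [[0,0,0],[-0.9,0.2,-0.3],0],
  [[0,0,0],[-0.6,0.2,-0.3],0],
  [[0,0,0],[-0.2,0.1,-0.2],0],
  [[0,0,0],[0,0,0],0],
], squeeze=30)

```text
t: 15.05
tool_pos: [0.4084, 0.266, 0.4119]
tool_rot: [1.015, 1.328, -1.058]
contact_force: [-0.4, 0.2, 0.4]
opening: 0.0001
```

```bash
cat > tp.py <<'E'
from w import *
o=get_obs();M=R.from_rotvec(o['tool_rot']).as_matrix()
tip=o['tool_pos']+.173*M[:,0]
a,b=fr(tip[None],(.4965,.244),np.radians(13.5))
print('tcp',o['tool_pos'].round(4),'tip',tip.round(4),'tip a,b',a.round(4),b.round(4),'toolx',M[:,0].round(3),'yaw',np.degrees(np.arctan2(M[1,1],M[0,1])).round(2),'F',o['contact_force'].round(2),'open',o['opening'],'t',o['t'])
E
python3 tp.py
```

```text
tcp [0.4084 0.266  0.4119] tip [0.4035 0.2642 0.239 ] tip a,b [-0.0857] [0.0414] toolx [-0.028 -0.01  -1.   ] yaw 13.46 F [-0.37  0.19  0.37] open 0.00011977802157776569 t 15.05
```

>>> carry_out([
  [[0.1,-0.27,0],[0.3,-0.1,-0.3],0],
  [[0,0,0],[0.1,0,-0.8],0],
  [[0,0,0],[0,0,-0.8],0],
  [[0,0,0],[0,0,-0.8],0],
  [[0,0,0],[0,0,-0.5],0],
  [[0,0,0],[0,0,0],0],
])

```text
t: 15.65
tool_pos: [0.419, 0.2637, 0.3465]
tool_rot: [1.036, 1.309, -1.034]
contact_force: [-0.5, -0.1, -0.9]
opening: -0.0003
```

```bash
python3 tp.py; python3 - <<'E'
from h import *
for n in ['wrist','side','scene']:
    im,d=get_image(n); cv2.imwrite(f'pics/p1{n}.png',im)
a=cv2.imread('pics/p1scene.png')[110:280,190:370];b=cv2.imread('pics/p1side.png')[90:240,210:360]
cv2.imwrite('pics/p1c.png',np.hstack([cv2.resize(a,(400,400)),cv2.resize(b,(400,400))]))
E
```

```text
tcp [0.419  0.2637 0.3465] tip [0.4193 0.2637 0.1735] tip a,b [-0.0704] [0.0371] toolx [ 0.002 -0.    -1.   ] yaw 13.38 F [-0.54 -0.15 -0.88] open -0.0003050117811690594 t 15.65
```

View pics/p1c.png

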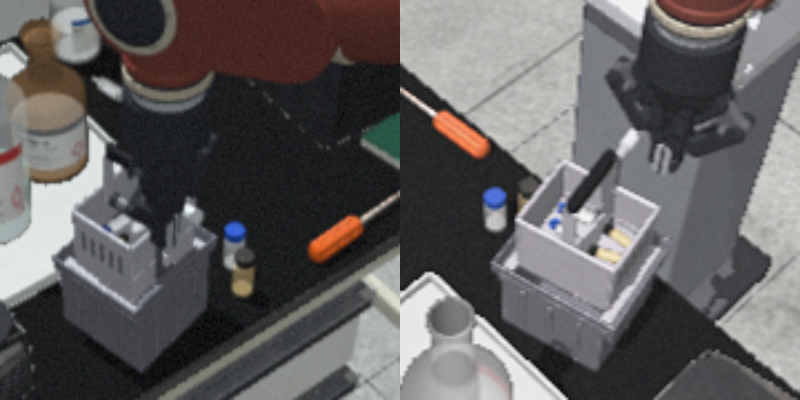

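View pics/p1wrist.png

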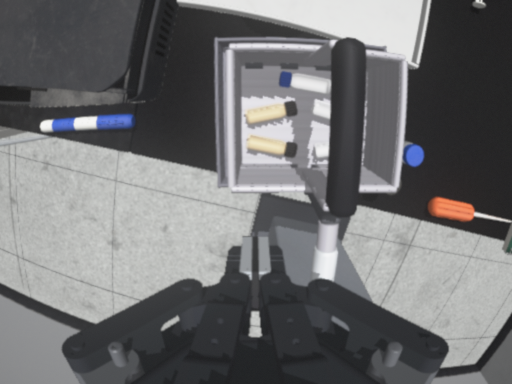

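The closed fingertips are at (255,250) in the wrist view, left of the knob at (326,250), clear of the box and vials. Now I'll push slowly towards the box's -y side.

>>> carry_out([
  [[0,0,0],[0.05,-0.3,0],0],
  [[0,0,0],[0.07,-0.35,0],0],
  [[0,0,0],[0,0,0],0],
])

```text
t: 16.1
tool_pos: [0.4226, 0.2503, 0.3515]
tool_rot: [1.041, 1.305, -1.027]
contact_force: [-0.4, 0.7, 0.8]
opening: -0.0002
```

```bash
python3 tp.py
```

```text
tcp [0.4226 0.2503 0.3515] tip [0.4243 0.2507 0.1785] tip a,b [-0.0686] [0.0234] toolx [ 0.01   0.003 -1.   ] yaw 13.42 F [-0.38  0.67  0.8 ] open -0.00016711707977198765 t 16.1
```

>>> carry_out([
  [[-0.03,0.1,0],[-0.1,-0.2,-0.25],0],
  [[0,0,0],[0.05,-0.2,-0.1],0],
  [[0,0,0],[0.05,-0.2,-0.05],0],
])

```text
t: 16.4
tool_pos: [0.4227, 0.2379, 0.3447]
tool_rot: [1.038, 1.312, -1.032]
contact_force: [-0.8, 1.7, 0.6]
opening: -0.0005
```

```bash
python3 tp.py
```

```text
tcp [0.4227 0.2379 0.3447] tip [0.423  0.2385 0.1717] tip a,b [-0.0728] [0.0118] toolx [ 0.001  0.003 -1.   ] yaw 13.42 F [-0.79  1.67  0.56] open -0.0004948683652364805 t 16.4
```

Contact at about 1.7 N, as expected from the spring. Pushing further.

>>> carry_out([
  [[0,0,0],[0.05,-0.2,0],0],
  [[0,0,0],[0.05,-0.2,0],0],
  [[0,0,0],[0.04,-0.2,0],0],
])

```text
t: 16.7
tool_pos: [0.4255, 0.2252, 0.3438]
tool_rot: [1.039, 1.314, -1.032]
contact_force: [-0.1, 2.7, -1.9]
opening: -0.0
```

```bash
python3 tp.py;  python3 - <<'E'
from h import *
for n in ['wrist','side']:
    im,d=get_image(n); cv2.imwrite(f'pics/p2{n}.png',im)
E
```

```text
tcp [0.4255 0.2252 0.3438] tip [0.4255 0.2261 0.1708] tip a,b [-0.0732] [-0.0009] toolx [ 0.     0.005 -1.   ] yaw 13.43 F [-0.09  2.73 -1.94] open -1.347443324607532e-05 t 16.7
```

View pics/p2wrist.png

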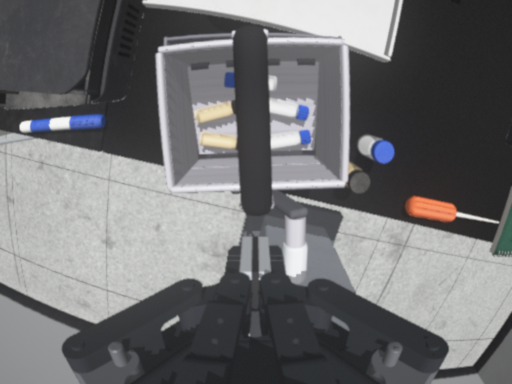

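The knob is at (295,250), swung clear of the handle line. The floor is still shut, so I'll go a little further.

>>> carry_out([
  [[0,0,0],[0.05,-0.2,0],0],
  [[0,0,0],[0.05,-0.2,0],0],
])

```text
t: 17.0
tool_pos: [0.4273, 0.2171, 0.3432]
tool_rot: [1.039, 1.315, -1.032]
contact_force: [-0.1, 4.2, -0.8]
opening: 0.0001
```

```bash
python3 tp.py;  python3 - <<'E'
from h import *
for n in ['wrist']:
    im,d=get_image(n); cv2.imwrite(f'pics/p3{n}.png',im)
E
```

```text
tcp [0.4273 0.2171 0.3432] tip [0.4272 0.2181 0.1702] tip a,b [-0.0734] [-0.009] toolx [-0.001  0.006 -1.   ] yaw 13.44 F [-0.05  4.21 -0.78] open 5.893843743778548e-05 t 17.0
```

View pics/p3wrist.png

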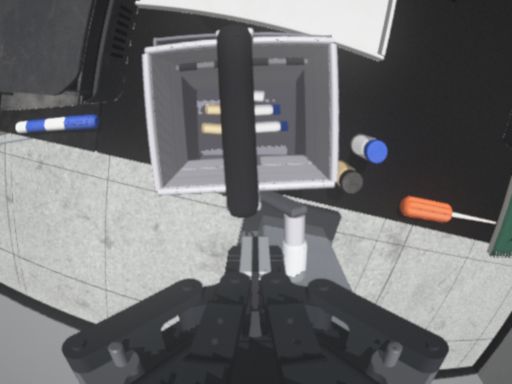

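The floor is dropping. I'll hold there briefly so it swings fully open.

>>> carry_out([
  [[0,0,0],[0,0,0],0],
  [[0,0,0],[0,0,0],0],
  [[0,0,0],[0,0,-0.05],0],
  [[0,0,0],[0,0,-0.05],0],
  [[0,0,0],[0,0,-0.05],0],
])

```text
t: 17.55
tool_pos: [0.4276, 0.2168, 0.341]
tool_rot: [1.04, 1.315, -1.032]
contact_force: [-1.0, 3.1, 1.1]
opening: -0.0002
```

```bash
python3 tp.py;  python3 - <<'E'
from h import *
for n in ['wrist']:
    im,d=get_image(n); cv2.imwrite(f'pics/p4{n}.png',im)
E
```

```text
tcp [0.4276 0.2168 0.341 ] tip [0.4276 0.2178 0.168 ] tip a,b [-0.0731] [-0.0094] toolx [-0.     0.006 -1.   ] yaw 13.41 F [-0.95  3.09  1.07] open -0.00018441392222029405 t 17.55
```

View pics/p4wrist.png

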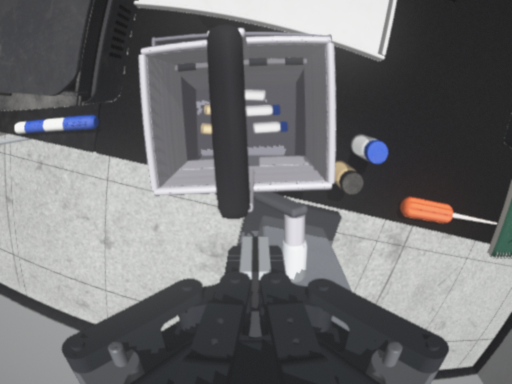

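The floor is open and the vials are down in the bin, at about (205-285, 95-130). I'll retreat to +y slowly and then up.

>>> carry_out([
  [[0,0,0],[-0.05,0.2,0],0],
  [[0,0,0],[-0.08,0.35,0],0],
  [[0,0,0],[-0.1,0.4,0],0],
  [[0,0,0],[-0.1,0.5,0],0],
  [[0,0,0],[-0.15,0.6,0],0],
  [[0,0,0],[-0.15,0.6,0],0],
  [[0,0,0],[-0.1,0.1,0.3],0],
  [[0,0,0],[0,0,0.8],0],
])

```text
t: 18.4
tool_pos: [0.4108, 0.2761, 0.3607]
tool_rot: [1.031, 1.313, -1.038]
contact_force: [0.7, 0.1, 0.6]
opening: 0.0001
```

>>> carry_out([
  [[0,0,0],[0,0,1],0],
  [[0,0,0],[0,0,1],0],
  [[0,0,0],[0,0,1],0],
  [[0,0,0],[0,0,1],0],
  [[0,0,0],[0,0,1],0],
  [[0,0,0],[0,0,0.5],0],
  [[0,0,0],[0,0,0],0],
])

```text
t: 19.1
tool_pos: [0.4092, 0.2776, 0.4791]
tool_rot: [1.029, 1.31, -1.035]
contact_force: [1.2, 0.3, 0.1]
opening: 0.0001
```

```bash
python3 seat.py f1; python3 - <<'E'
from h import *
d=np.load('pics/f1.npy');v,u=np.mgrid[0:384,0:512];P=px2w('wrist',u.astype(float),v.astype(float),d)
for q in ['vial_0','latch_knob','big_vial_a','screwdriver','marker']:
    for r in look_for('wrist',q): 
        x,y=r['centre'];print(q,np.round(r['centre']),round(r['p'],2),P[int(y),int(x)].round(3))
a=cv2.imread('pics/f1scene.png')[110:280,190:370];b=cv2.imread('pics/f1side.png')[90:240,210:360]
cv2.imwrite('pics/f1c.png',np.hstack([cv2.resize(a,(400,400)),cv2.resize(b,(400,400))]))
E
```

```text
tcp [0.4092 0.2776 0.4791] toolx [-1.0e-04 -3.9e-03 -1.0e+00] yaw 13.62 F [1.2 0.3 0.1] T [0.01 0.04 0.02] t 19.1
wrist rim 1755 [array([492.7, 241.7]), array([ 85.5, 102.4]), np.float64(15.4)] a [-0.0434 -0.0017  0.0384] b [-0.0511  0.005   0.0492] 0.1577
wrist bin 1076 [array([495.2, 244.2]), array([113.7, 129. ]), np.float64(13.6)] a [-0.0569  0.0212  0.0548] b [-0.0622  0.0207  0.0647] 0.097
wrist handle 1300 [array([494.9, 242.5]), array([69.8, 13. ]), np.float64(16.3)] a [-0.0352 -0.0015  0.0307] b [-0.0065  0.0004  0.0057] 0.2091
wrist knob 371 [array([430.2, 223.9]), array([28.5, 12.9]), np.float64(15.5)] a [-0.0828 -0.0695 -0.0557] b [-0.0092 -0.0026  0.0021] 0.1904
wrist [('+y', 268, [0.1591, 0.1599]), ('-y', 440, [0.1586, 0.1597]), ('+x', 142, [0.1591, 0.1597]), ('-x', 218, [0.1588, 0.1596])]
scene rim 381 [array([492.6, 242.7]), array([ 87.3, 102.4]), np.float64(16.7)] a [-0.0468 -0.0124  0.0372] b [-0.0503  0.0162  0.0505] 0.1567
scene bin 402 [array([495.5, 245.3]), array([115.6, 131.2]), np.float64(14.5)] a [-0.0569 -0.0247  0.0543] b [-0.0633  0.0332  0.0658] 0.0979
s
[... 898 characters left out ...]
t64(10.0)] a [-0.0828 -0.0697 -0.0563] b [-0.0114 -0.0041  0.0003] 0.1922
side [('+y', 26, [0.1614, 0.1623]), ('-y', 68, [0.1605, 0.1623]), ('+x', 80, [0.1604, 0.1623]), ('-x', 69, [0.1594, 0.1626])]
vial_0 [303. 100.] 0.73 [0.502 0.225 0.001]
vial_0 [275. 104.] 0.71 [0.484 0.264 0.01 ]
vial_0 [301. 116.] 0.7 [0.477 0.222 0.011]
vial_0 [270. 118.] 0.7 [0.462 0.265 0.013]
vial_0 [288.  92.] 0.69 [0.507 0.25  0.01 ]
latch_knob [312. 169.] 0.61 [0.437 0.229 0.185]
latch_knob [271. 119.] 0.6 [0.463 0.263 0.012]
big_vial_a [372. 133.] 0.8 [0.483 0.123 0.047]
big_vial_a [356. 151.] 0.72 [0.452 0.139 0.049]
screwdriver [416. 178.] 0.71 [0.436 0.009 0.019]
marker [139. 110.] 0.78 [0.434 0.46  0.012]
```

View pics/f1.png

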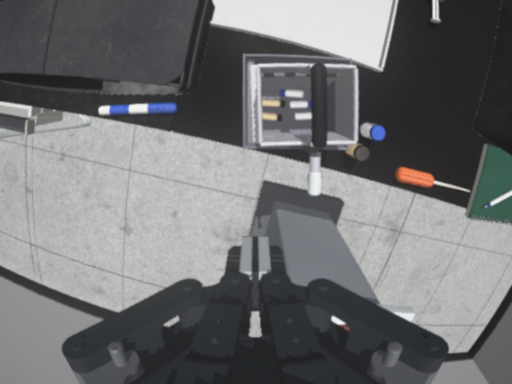

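View pics/f1c.png

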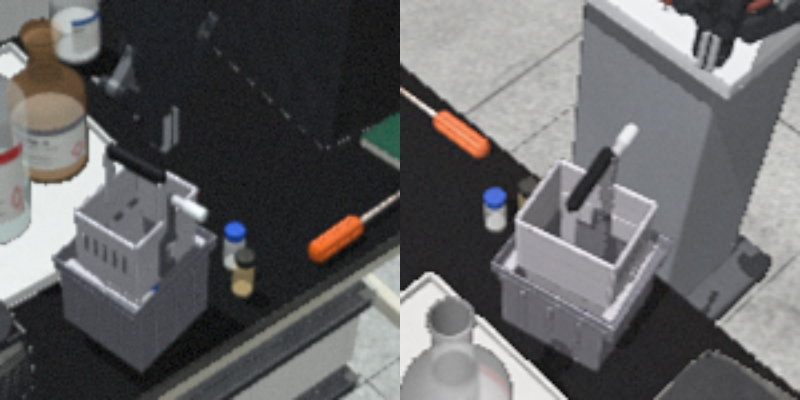

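All five vials lie on the bin floor (z about 0.00-0.01). The box is still seated and flat, turned about 2° within its play. The robot is clear, and the bystanders look undisturbed.

```bash
python3 -c "
from station import *
print(finish_job())"
```

```text
the job is handed in; nothing more can be done
None
```

I carried the box by its handle, seated it in the bin's collar, and swung the latch aside with the closed fingers. The floor dropped and the vials fell into the bin. I then backed the arm off and handed the job in at about 19 s; no verdict was reported.

**Last checks:**
- **Vials:** the wrist camera found five, all on the bin floor (z about 0.00–0.01 m) and inside its walls. They were not touched at any point I could see.
- **Box:** still seated, with the rim level on all four sides. The wrist, scene and side cameras put it about 2 mm off the bin's centre.
- **Box turn:** the latch push turned the box about 2° (0.04 rad) within its play, against the 0.12 rad limit.
- **Floor:** it looks open, since the vials show through and no plate lies across the box. I did not measure its angle.
- **Other things on the bench:** the screwdriver, marker and both upright vials look where they were. I compared them by eye and by rough position only. The screwdriver and marker position readings were too rough to compare exactly.
- **Camera disagreement:** the cameras differed by 2–3 mm in absolute position, so I aligned the box to the bin using relative measurements within each camera.

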